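# Load an e-bike rack box, tuck its lid under the rain flap and hold it down

### The job

Pack the rack box: lay the multi-tool and the green patch tin in it, in either order. Then take the lid by its grip bar, tuck its edge under the orange rain flap and push it home against the stops, square with the box and without lifting the flap, and press it down flat so that the rubber seal is squeezed; finish while still gripping it and holding it pressed down like that. Leave everything else on the bench where it is.

Things in the scene. Friction and masses are not known exactly. Their poses are not given: they have to be found in the camera images.
- case: Grey open rack box fixed to the bench: 200 (x) x 150 (y) mm, rim 40 mm high, walls and floor 5 mm thick. Origin: centre of its underside; +x points to the end with the orange flap, z up. Inside: x -95 to +55, y -70 to +70 mm; clear opening from above (between seal bars and flap lip): x -87 to +35, y -61 to +61 mm.
- lid_home (a point): Where the centre of the lid's underside lies when the lid is home on the free seal: case x = -20 mm, y = 0, 45 mm above the bench. The stops are two cheeks, 5 mm thick, 15 mm taller than the rim, in line with the long walls under the flap's sides; the lid's +x edge meets them 80 mm in +x from this point, and its front edge is then flush with the box front.
- seal (a joint): Black rubber seal, a rectangular frame inside the rim (149 x 138 mm, bars 8 mm wide) that carries the lid. 0: free, its top is 45 mm above the bench, 5 mm above the rim; value = how far it is squeezed down (m), at most 0.006. It starts to give at 4 N and takes 12 N at 5 mm, when the lid also meets the rim.
- rain_flap (a joint): Orange rain flap over the +x end of the box, 65 x 150 mm, 3 mm thick, hinged along the box's +x top edge, very light to lift. 0: closed and level, its underside 55 mm above the bench, 10 mm above the free seal; grows as its lip is lifted (rad).
- flap_lip (a point): Middle of the free front edge of the flap, at case x = +35 mm, about 61 mm above the bench when closed: the last 12 mm of the flap are bent up by about 5 mm as a lead-in. The lid goes under it by 25 mm.
- lid: Lid: aluminium plate 160 (x) x 140 (y) x 4 mm, 150 g, lying flat on the bench, with a black grip bar across its middle: 12 mm thick (x), 60 mm long (y), top 36 mm above the plate's underside. Origin: centre of its underside; z up. Both ends are alike. Its +x edge goes under the flap.
- multi_tool: Folded multi-tool, dark steel with bright blades and brass ends, 76 (x) x 24 (y) x 17 mm, 140 g. Origin: centre of its underside.
- tyre_lever: Bystander: blue plastic tyre lever with a white stripe, 102 mm long (x from -50 to +52 mm), 18 mm wide (y), 10 mm high (last 14 mm at +x only 5 mm high), 30 g. Origin: underside, near the middle.
- patch_tin: Green patch tin with a yellow patch on top, 61 (x) x 31 (y) x 20 mm, 50 g. Origin: centre of its underside.
- grease_jar: Bystander: white jar with red cap, 60 mm across, 50 mm high. Origin: centre of underside.
- screwdriver: Bystander: red-handled screwdriver lying down, about 200 mm long along its x. Origin on its underside near the middle.
- chainring: Bystander: steel chainring lying flat, 126 mm across, 8 mm high. Origin: centre of underside.
- spanner: Bystander: steel spanner lying flat, along its x. Origin on its underside near the middle.
- spray_can: Bystander: blue spray can standing, 56 mm across, 170 mm high. Origin: centre of underside.
- tube_carton: Bystander: cardboard carton 90 (x) x 60 (y) x 40 mm. Origin: centre of underside.
Things that resemble listed ones, but are neither listed nor needed, are in the scene too. What is shaped like the multi_tool but purple or red is not meant.

How it is judged:
By the outcome, as a careful person would: the job done as asked, in the order asked, and still so for the second after the job is handed in, while the arm keeps its last pose, push and grip.
It also fails if it takes over 67 s, if anything falls off the work surface, if the arm or the gripper's body presses on something with over 40 N, if the wrist force passes 120 N, or if a joint passes its speed limit or range.

### The arm

A 7-joint arm with a two-finger parallel gripper is mounted at the origin on the work surface. World frame = base frame: x ahead of the robot, y to its left, z up, the work surface at z = 0. Lengths are in m, angles in rad, forces in N, time in s.
With the tool pointing down it reaches from about 0.425 to 0.925 m from the base axis. Payload 6.8 kg.
Tool frame: the origin (TCP) lies midway between the tips of the shut fingers; the grasp point (between the pads) lies 19 mm behind it; z points along the fingers, y is the direction in which the jaws open and shut (so a half turn about z gives the same grasp; the last joint's range is limited). The gripper opens to 85 mm and grips with 20 to 120 N. Pads are 22 mm wide; open, the fingers measure 114 mm over their backs; the gripper's body (76 mm by 85 mm) begins 54 mm behind the grasp point. The pads swing forward as they close: fully open they stand 13 mm farther back than shut.
Start: joints at [-1.435, 0.477, 0.022, 1.555, -0.011, 1.109, -0.083], TCP at [0.163, 0.655, 0.231] pointing down, gripper open.
Joint ranges: [-2.96, 2.96], [-0.34, 2.1], [-1.41, 1.46], [0.24, 2.44], [-1.37, 4.51], [0.17, 1.92], [-2.96, 2.96]. Speed limits (rad/s): [2.39, 2.39, 3.14, 3.14, 3.14, 3.14, 3.14].

### API

Orientations are given as a unit quaternion [w, x, y, z].
In Python, from station import readout, eyes, ticket gives the robot as it stands. The module is installed in compiled form; this text tells all that it offers.
- The arm moves only by the shell command python3 -m crank 'ROWS' [FORCE]. ROWS is JSON, a list of rows, each an object of numbers: "jaw": the opening in per cent of the stroke, from 0 (shut) to 100 (fully open); "x", "y", "z": the shift along the tool's x, y, z in mm; "ax", "ay", "az": the turn, a rotation vector about the tool's x, y, z in degrees. In form: [{"jaw": .., "x": .., "y": .., "z": .., "ax": .., "ay": .., "az": ..}, ...]. A call has 1 to 12 rows; each row shifts and turns the commanded pose from where the row before left it, along the tool's axes as they then stand; what a row does not reach is not made up. A row lasts 1/8 s, in which the tool goes at most 62.5 mm and 10.7 degrees, less where a joint would pass 70% of its speed; a pose out of reach is approached as far as the arm can. A call with a gripper value outside its range is refused whole. The fingers move at their own pace and stop on an object; FORCE is the grip in N (left out, the last holds). Time passes only in rows, so rows that do not move let the fingers close. It gives the time, the measured TCP pose, the force and the opening at its end, in the units of the state.
- readout.get_obs(): the state, without advancing time (a new reading comes with each control period).
- eyes.read_camera(name): name is "side" or "top"; returns (picture, depth): 400x640x3 uint8, red, green, blue; 400x640 float32, m along the optical axis (not along the pixel's ray), 0 where there is no reading.
- eyes.calibration(name): a dict with "fx", "fy", "cx", "cy" (pixels), "R" (3x3) and "t" (3): a world point X has camera coordinates R X + t. Camera axes: x right, y down, z forward; pixel columns grow to the right and rows downward; lengths in m; the calibration is good to about 2 mm. A picture is of the moment at which its call begins. calibration takes no time and is no camera call.
- ticket.hand_in(): hands the job in, once; it reports no verdict.
The state is a dict: "t": time; "q": joint angles; "joint_vel": joint speeds; "joint_torque": joint torques, N m; "eef_pos": TCP position; "tool_rot": TCP orientation; "contact_force": force on the tool from outside, world axes, zero at the start; "torque": the same for the moment, N m; "gripper_width": opening from 0.0 (shut) to 1.0 (fully open).
Only numpy, scipy, OpenCV 4.12 (cv2) and the standard library are available. Lean on these libraries where they do the work, as an engineer would, in place of code of your own. Each camera call takes 0.05 s, during which the arm holds its last target. There are 200 camera calls.

## Working session

There is one attempt and no reset: what is moved stays moved. The work goes in short steps, Python scripts to look and compute and a shell command to move; the robot and the scene stay as the last step left them, time stands still between calls to the robot, and variables do not carry over. Pictures are saved under pics/ and viewed, about 8 in all and at most 12, crops included, and the job is handed in when it is done.

```bash
mkdir -p pics; cat > h.py <<'E'
import numpy as np, cv2
from station import readout, eyes
def snap(n,tag):
    im,d=eyes.read_camera(n); np.savez(f'pics/{tag}.npz',im=im,d=d); cv2.imwrite(f'pics/{tag}.png',im[:,:,::-1]); return im,d
def load(tag):
    z=np.load(f'pics/{tag}.npz'); return z['im'],z['d']
def cloud(n,d):
    c=eyes.calibration(n); v,u=np.mgrid[:d.shape[0],:d.shape[1]]
    P=np.stack([(u-c['cx'])/c['fx']*d,(v-c['cy'])/c['fy']*d,d],-1)
    return (P-c['t'])@np.array(c['R'])
def ray(n,uv,z):
    c=eyes.calibration(n);R=np.array(c['R']);t=np.array(c['t']);o=-R.T@t
    uv=np.atleast_2d(uv).astype(float)
    w=np.c_[(uv[:,0]-c['cx'])/c['fx'],(uv[:,1]-c['cy'])/c['fy'],np.ones(len(uv))]@R
    return o+w*((z-o[2])/w[:,2])[:,None]
E
python3 - <<'E'
from h import *
for n in('top','side'):
    snap(n,n+'0'); c=eyes.calibration(n); print(n,c, -np.array(c['R']).T@c['t'])
print(readout.get_obs())
E
```

```text
top {'fx': 446.7092132425845, 'fy': 446.7092132425845, 'cx': 325.8466167838645, 'cy': 196.22266630306012, 'R': array([[-0.00553231, -0.99997564,  0.00425691],
       [-0.99064044,  0.00489996, -0.13640935],
       [ 0.13638517, -0.00497172, -0.99064341]]), 't': array([-0.02169936,  0.52689874,  1.42899108])} [ 0.32695397 -0.01717606  1.48758688]
side {'fx': 401.0581431248655, 'fy': 401.0581431248655, 'cx': 325.9748334352106, 'cy': 199.69356820764497, 'R': array([[ 8.48381958e-01, -5.29384597e-01,  3.34838016e-05],
       [-4.07979308e-01, -6.53860392e-01, -6.37196572e-01],
       [ 3.37343944e-01,  5.40572415e-01, -7.70701322e-01]]), 't': array([-0.45286857,  0.26013446,  1.05640683])} [ 0.13396255 -0.64071442  0.97994609]
{'t': 0.1, 'q': array([-1.43512717,  0.47774859,  0.02236906,  1.5563363 , -0.01153068,
        1.10929183, -0.08308468]), 'joint_vel': array([-6.93454926e-04, -4.27556214e-04, -2.43227017e-04, -2.39610527e-03,
       -4.77507994e-04,  6.71237465e-05, -3.48191291e-04]), 'joint_torque': array([ 3.78971468e-03, -5.97764468e+01,  1.61315527e+00, -2.81956422e+01,
        1.27418837e-02,  5.03416712e-03, -1.29468276e-05]), 'eef_pos': array([0.16280981, 0.65452939, 0.23040942]), 'tool_rot': array([-4.79102217e-05,  1.21583785e-01,  9.92580827e-01, -8.26514770e-04]), 'contact_force': array([-0.01327054,  0.09493037, -0.04005472]), 'torque': array([-0.04282549,  0.03708056,  0.0088475 ]), 'gripper_width': 1.00251566926505}
```

View pics/top0.png

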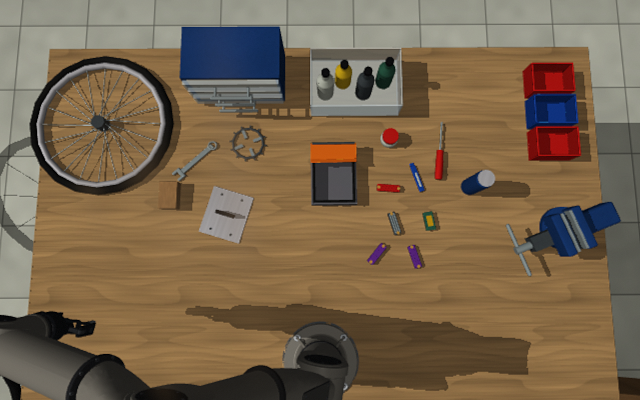

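View pics/side0.png

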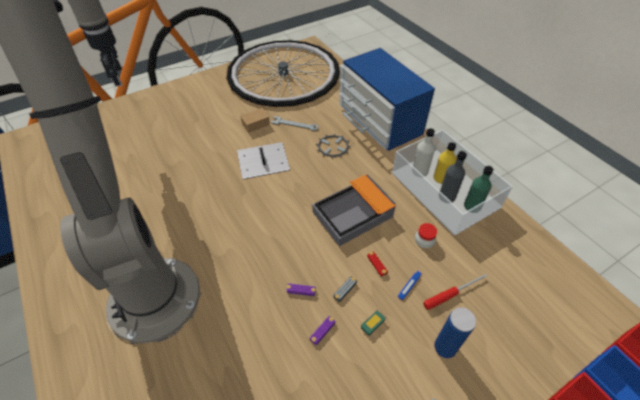

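```bash
cat > meas.py <<'E'
from h import *
import sys
def blob(n,im,P,box,mask,zp,name):
    x0,y0,x1,y1=box; m=np.zeros(mask.shape,np.uint8); m[y0:y1,x0:x1]=mask[y0:y1,x0:x1]
    k,l,s,_=cv2.connectedComponentsWithStats(m); i=1+np.argmax(s[1:,4]); m=(l==i)
    v,u=np.nonzero(m); W=ray(n,np.c_[u,v],zp)[:,:2].astype(np.float32)
    r=cv2.minAreaRect(W*1000); c=W.mean(0)*1000; ev,V=np.linalg.eigh(np.cov(W.T)); a=V[:,1]
    print(n,name,'px',m.sum(),(u.mean().round(1),v.mean().round(1)),'zmed/max',np.round(1000*np.nanmedian(P[m][:,2]),1),np.round(1000*np.percentile(P[m][:,2],95),1),'rect',np.round(r[0],1),np.round(r[1],1),round(r[2],1),'mean',c.round(1),'axis deg',np.degrees(np.arctan2(a[1],a[0])).round(1)%180)
    return m
E
python3 - <<'E'
from meas import *
for n,bx in(('top',dict(tool=(383,208,405,240),tin=(418,205,445,235),lid=(190,180,262,248),flap=(300,135,365,170),box=(300,135,365,212))),('side',dict(tool=(328,270,362,305),tin=(355,305,392,340),lid=(230,138,295,182),flap=(345,170,400,220)))):
    im,d=load(n+'0'); P=cloud(n,d); h=cv2.cvtColor(im,cv2.COLOR_RGB2HSV); H,S,V=h[...,0],h[...,1],h[...,2]
    print(n,'bench z', np.median(P[300:310,200:240,2] if n=='top' else P[200:220,180:200,2]))
    zz=P[...,2]
    blob(n,im,P,bx['tool'],(zz>.007)&(zz<.05),.017,'tool h')
    blob(n,im,P,bx['tool'],S<70,.017,'tool S')
    blob(n,im,P,bx['tin'],(zz>.008)&(zz<.05),.02,'tin h')
    blob(n,im,P,bx['tin'],(H>30)&(H<95)&(S>80),.02,'tin green')
    blob(n,im,P,bx['tin'],(H>22)&(H<34)&(S>120)&(V>120),.02,'tin yel')
    blob(n,im,P,bx['lid'],(S<60)&(V>100),.004,'lid plate')
    blob(n,im,P,bx['lid'],(zz>.022)&(zz<.06),.036,'bar h')
    blob(n,im,P,bx['lid'],(V<80)&(zz>.012),.036,'bar dark')
    blob(n,im,P,bx['flap'],(H>4)&(H<16)&(S>200)&(V>150),.058,'flap')
    if n=='top': blob(n,im,P,bx['box'],(zz>.03)&(zz<.08),.05,'box')
    A=[]
    for k in('tool','tin','lid'):
        x0,y0,x1,y1=bx[k]; A.append(cv2.resize(im[y0-5:y1+5,x0-5:x1+5],(260,260),interpolation=cv2.INTER_CUBIC))
    np.save(f'pics/c{n}.npy',np.hstack(A))
cv2.imwrite('pics/crop0.png',np.vstack([np.load('pics/ctop.npy'),np.load('pics/cside.npy')])[:,:,::-1])
E
```

```text
top bench z -0.00010323952885495663
top tool h px 174 (np.float64(393.7), np.float64(223.1)) zmed/max 17.2 22.6 rect [ 439.4 -249.1] [75.  30.2] 19.3 mean [ 438.8 -247.7] axis deg 18.69999999999999
top tool S px 151 (np.float64(394.0), np.float64(222.9)) zmed/max 17.1 22.1 rect [ 439.3 -249.4] [72.6 24.2] 17.1 mean [ 439.5 -249. ] axis deg 15.699999999999989
top tin h px 182 (np.float64(428.6), np.float64(220.7)) zmed/max 21.1 26.4 rect [ 446.  -362.6] [60.5 32.6] 11.0 mean [ 445.8 -362.7] axis deg 11.099999999999994
top tin green px 101 (np.float64(428.6), np.float64(220.5)) zmed/max 21.1 26.3 rect [ 446.6 -363.6] [57.2 31.3] 9.2 mean [ 446.5 -362.6] axis deg 10.300000000000011
top tin yel px 3 (np.float64(430.7), np.float64(216.0)) zmed/max 17.7 22.3 rect [ 461.7 -370.2] [7.3 1.5] 24.7 mean [ 461.4 -370. ] axis deg 26.30000000000001
top lid plate px 1925 (np.float64(225.9), np.float64(214.3)) zmed/max 4.1 9.8 rect [472.8 308.7] [141.1 159.8] 72.8 mean [472.3 308.5] axis deg 161.8
top bar h px 71 (np.float64(223.6), np.float64(213.5)) zmed/max 36.1 41.7 rect [471.6 308.4] [62.4 12.1
[... 1203 characters left out ...]
21.0)) zmed/max 21.5 24.3 rect [ 446.4 -360.9] [33.8 17.3] 11.7 mean [ 446.2 -360.8] axis deg 10.800000000000011
side lid plate px 1388 (np.float64(262.4), np.float64(160.2)) zmed/max 4.7 8.7 rect [471.3 312.1] [147.4 163.7] 73.0 mean [469.6 309.6] axis deg 162.3
side bar h px 54 (np.float64(261.4), np.float64(154.1)) zmed/max 36.2 38.3 rect [468.  306.8] [71.4 12. ] 72.3 mean [468.  305.8] axis deg 72.5
side bar dark px 27 (np.float64(262.4), np.float64(156.5)) zmed/max 36.0 38.3 rect [467.5 296.8] [69.1  7.1] 71.7 mean [465.7 293.7] axis deg 73.2
side flap px 4 (np.float64(378.0), np.float64(210.5)) zmed/max 61.0 63.1 rect [ 644.6 -109.1] [11.1  0. ] 53.3 mean [ 644.6 -109.1] axis deg 53.3
```

View pics/crop0.png

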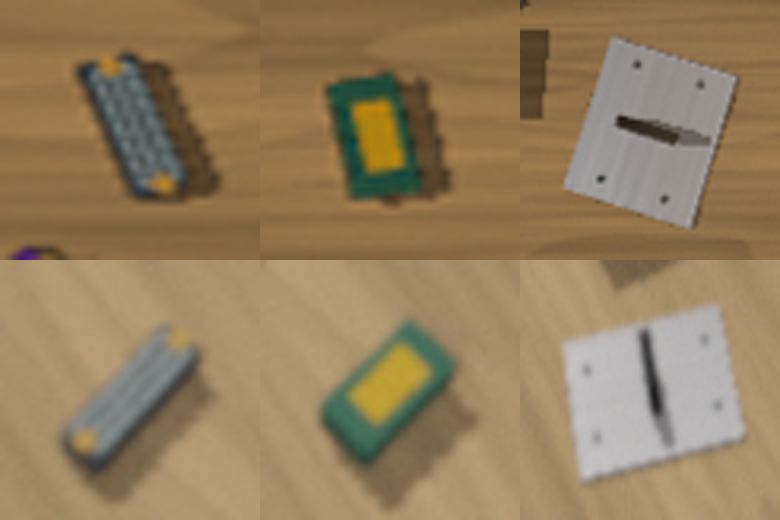

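Top view (3rd picture viewed): the grey steel tool with brass ends at (394,223) is the multi-tool. The look-alikes, purple at (377,254) and (415,256) and red at (389,188), are excluded by colour. The green tin with the yellow patch is at (430,221), and the lid at (226,214) has its bar at about 72.6°. Measured sizes and heights match those given.

```bash
cat > go.py <<'E'
# usage: go.py x y z(mm) jawyaw(deg): remaining turn az (deg), shift in tool axes now / after the turn
import sys; from h import *
from scipy.spatial.transform import Rotation as Ro
s=readout.get_obs(); q=s['tool_rot']; R=Ro.from_quat([q[1],q[2],q[3],q[0]])
T=np.array(list(map(float,sys.argv[1:4]))); d=T-1000*s['eef_pos']; M=R.as_matrix()
yaw=np.degrees(np.arctan2(M[1,1],M[0,1])); az=-((float(sys.argv[4])-yaw+180)%360-180)
if len(sys.argv)>5: az=az-360*np.sign(az)
M2=M@Ro.from_euler('z',az,degrees=True).as_matrix()
print('t',round(s['t'],2),'pos',(1000*s['eef_pos']).round(1),'jaw yaw',yaw.round(2),'tilt',M[:2,2].round(4),'F',s['contact_force'].round(1),'w',round(s['gripper_width'],3))
print('az',az.round(1),'shift now',(M.T@d).round(1),'after turn',(M2.T@d).round(1))
E
python3 - <<'E'
from meas import *
def fit(w,name):
    w=np.array(w)*1000
    for _ in range(3):
        l=cv2.fitLine(w.astype(np.float32),cv2.DIST_HUBER,0,.01,.01).ravel(); n=np.array([-l[1],l[0]]); r=(w-l[2:])@n; k=np.abs(r)<4; w=w[k]
    print(name,len(w),'through',l[2:].round(1),'dir',np.degrees(np.arctan2(l[1],l[0])).round(2)%180,'rms',r[k].std().round(2))
for n,roi in(('top',(300,130,368,215)),('side',(300,165,405,250))):
    im,d=load(n+'0'); P=cloud(n,d); x0,y0,x1,y1=roi
    h=cv2.cvtColor(im,cv2.COLOR_RGB2HSV)
    o=((h[...,0]>2)&(h[...,0]<13)&(h[...,1]>190)&(P[...,2]>.045)).astype(np.uint8); o[:y0]=0;o[y1:]=0;o[:,:x0]=0;o[:,x1:]=0
    v,u=np.nonzero(o); print(n,'flap px',len(u), 'z',np.median(P[o>0][:,2]), cv2.minAreaRect((ray(n,np.c_[u,v],.058)[:,:2]*1000).astype(np.float32)))
    if n=='top':
        m=o>0
        rows=[r for r in range(y0,y1) if m[r].sum()>25]
        fit([ray(n,(np.nonzero(m[r])[0].min()-.5,r),.058)[0,:2] for r in rows],'flap left +y')
        fit([ray(n,(np.nonzero(m[r])[0].max()+.5,r),.058)[0,:2] for r in rows],'flap right -y')
        cols=[c for c in range(x0,x1) if m[:,c].sum()>8]
        fit([ray(n,(c,np.nonzero(m[:,c])[0].min()-.5),.058)[0,:2] for c in cols],'flap back')
        fit([ray(n,(c,np.nonzero(m[:,c])[0].max()+.5),.061)[0,:2] for c in cols],'flap lip')
        b=(P[...,2]>.028)&(P[...,2]<.08); b[:,:x0]=0;b[:,x1:]=0
        rows=range(170,200)
        fit([ray(n,(np.nonzero(b[r])[0].min()-.5,r),.04)[0,:2] for r in rows],'rim left +y')
        fit([ray(n,(np.nonzero(b[r])[0].max()+.5,r),.04)[0,:2] for r in rows],'rim right -y')
        cols=range(316,350)
        b2=(P[...,2]>.02)&(P[...,2]<.08); b2[215:]=0
        fit([ray(n,(c,np.nonzero(b2[:,c])[0].max()+.5),.02)[0,:2] for c in cols],'rim front(z.02)')
x=load('side0')[0][160:255,295:410]; y=load('top0')[0][130:215,295:372]
cv2.imwrite('pics/crop1.png',np.hstack([cv2.resize(y,(390,430),interpolation=cv2.INTER_CUBIC),cv2.resize(x,(400,430),interpolation=cv2.INTER_CUBIC)])[:,:,::-1])
E
python3 go.py 470 270 200 76
```

```text
top flap px 794 z 0.05926713914882924 ((666.60400390625, -47.037696838378906), (147.77110290527344, 60.29924392700195), 89.74613952636719)
flap left +y 18 through [664.9  25.1] dir 179.95 rms 1.09
flap right -y 18 through [ 664.2 -120.9] dir 2.58 rms 1.6
flap back 45 through [697.4 -58.7] dir 91.54 rms 1.04
flap lip 43 through [636.  -52.8] dir 91.49 rms 1.18
rim left +y 30 through [570.7  25.7] dir 179.95 rms 0.0
rim right -y 30 through [ 574.4 -123.5] dir 1.88 rms 0.82
rim front(z.02) 34 through [501.2 -51. ] dir 89.71 rms 0.0
side flap px 1 z 0.06199437350628654 ((639.1104125976562, -116.53353118896484), (0.0, 0.0), 0.0)
t 0.1 pos [162.8 654.5 230.4] jaw yaw 76.03 tilt [-0.0003 -0.0016] F [-0.   0.1 -0. ] w 1.003
az 0.0 shift now [-390.9 -299.    30.9] after turn [-391.1 -298.7   30.9]
```

View pics/crop1.png

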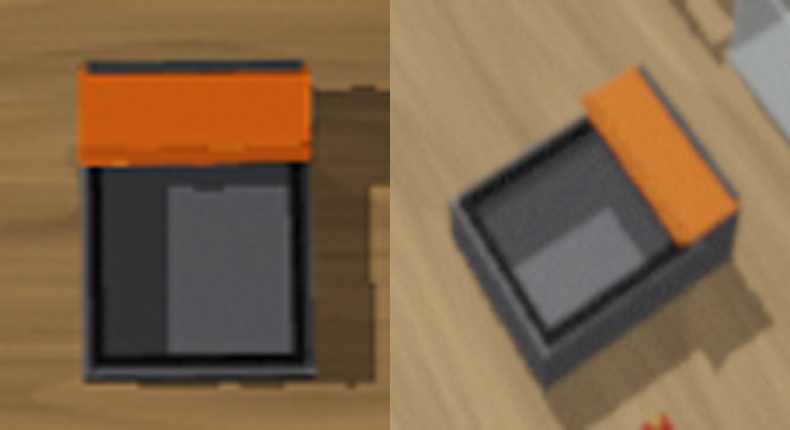

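```bash
python3 -m crank '[{"x":-43,"y":-33,"z":3},{"x":-43,"y":-33,"z":3},{"x":-43,"y":-33,"z":3},{"x":-43,"y":-33,"z":3},{"x":-43,"y":-33,"z":3},{"x":-43,"y":-33,"z":3},{"x":-43,"y":-33,"z":3},{"x":-43,"y":-33,"z":3},{"x":-43,"y":-33,"z":3}]'; python3 go.py 438 -248.5 80 -72.5
python3 - <<'E'
from h import *
# subpixel edges: gradient of saturation along rows/cols of upsampled images
def edge(S,a,b,n=41):  # strongest transition between pixels a,b
    t=np.linspace(0,1,n); p=np.array(a)+(np.array(b)-a)*t[:,None]
    s=cv2.remap(S,p[:,:1].astype(np.float32),p[:,1:].astype(np.float32),cv2.INTER_LINEAR).ravel()
    lo,hi=s[:6].mean(),s[-6:].mean(); mid=(lo+hi)/2
    k=np.nonzero((s[:-1]-mid)*(s[1:]-mid)<=0)[0]
    return None if abs(hi-lo)<25 or len(k)==0 else p[k[0]]
def fit(n,pts,z,name):
    pts=[p for p in pts if p is not None]
    if len(pts)<6: print(name,'few');return
    w=(ray(n,pts,z)[:,:2]*1000).astype(np.float32)
    for _ in range(4):
        l=cv2.fitLine(w,cv2.DIST_HUBER,0,.01,.01).ravel(); r=(w-l[2:])@np.array([-l[1],l[0]]); k=np.abs(r)<max(1.0,2*r.std()); w=w[k]
    print(n,name,len(w),l[2:].round(1),'dir',np.degrees(np.arctan2(l[1],l[0])).round(2)%180,'rms',r.std().round(2))
im=load('top0')[0]; S=cv2.cvtColor(im,cv2.COLOR_RGB2HSV)[...,1].astype(np.float32); B=im[...,0].astype(np.float32)-im[...,2]
fit('top',[edge(B,(305.,r),(317.,r)) for r in range(168,201)],.04,'rim left')
fit('top',[edge(B,(350.,r),(362.,r)) for r in range(172,201)],.04,'rim right R-B')
fit('top',[edge(B,(305.,r),(317.,r)) for r in range(146,160)],.057,'flap left')
fit('top',[edge(B,(c,156.),(c,168.)) for c in range(316,352)],.061,'lip')
fit('top',[edge(B,(c,139.),(c,149.)) for c in range(314,354)],.058,'flap back')
fit('top',[edge(B,(c,200.),(c,211.)) for c in range(316,352)],.0,'front bottom/rim')
im=load('side0')[0]; B=im[...,0].astype(np.float32)-im[...,2]
# side view: left-top edge of box (+y rim) from (315,208) to (352,187); flap +y side edge and lip
c=eyes.calibration('side')
def pix(X): 
    p=np.array(c['R'])@X+c['t']; return np.array([c['fx']*p[0]/p[2]+c['cx'],c['fy']*p[1]/p[2]+c['cy']])
for nm,A,Bp,nv,z in(('rim +y',(.51,.027,.04),(.615,.027,.04),(0,1,0),.04),('flap +y',(.645,.027,.058),(.69,.027,.058),(0,1,0),.058),('flap lip',(.634,.02,.061),(.634,-.115,.061),(1,0,0),.061),('flap -y',(.645,-.123,.058),(.69,-.123,.058),(0,1,0),.058)):
    A,Bp,nv=map(np.array,(A,Bp,nv)); 
    fit('side',[edge(B,pix(A+(Bp-A)*t-.013*nv),pix(A+(Bp-A)*t+.013*nv)) for t in np.linspace(.05,.95,30)],z,nm)
E
```

```text
t 0.1 pos [162.8 654.5 230.4] jaw yaw 76.03 tilt [-0.0003 -0.0016] F [-0.   0.1 -0. ] w 1.003
az 148.5 shift now [-485.  -809.7  151.8] after turn [ -9.  943.8 151.8]
top rim left 33 [569.4  25.8] dir 0.62 rms 0.28
top rim right R-B 28 [ 545.1 -124.2] dir 0.91 rms 0.3
top flap left 14 [668.5  27.4] dir 179.96 rms 0.0
top lip 36 [636.5 -49.9] dir 91.43 rms 0.45
top flap back 39 [696.2 -46.8] dir 90.26 rms 0.22
top front bottom/rim 36 [501.1 -69.6] dir 89.78 rms 0.65
side rim +y 26 [556.6  27.9] dir 1.61 rms 0.3
side flap +y 30 [671.6  29.5] dir 179.98 rms 0.31
side flap lip 29 [633.3 -47.1] dir 90.76 rms 0.43
side flap -y 30 [ 671.6 -121.3] dir 1.94 rms 0.48schema error: expected keys jaw, x, y, z, ax, ay, az
```

```bash
python3 -m crank '[{"jaw":100,"x":-43,"y":-33,"z":3,"ax":0,"ay":0,"az":0},{"jaw":100,"x":-43,"y":-33,"z":3,"ax":0,"ay":0,"az":0},{"jaw":100,"x":-43,"y":-33,"z":3,"ax":0,"ay":0,"az":0},{"jaw":100,"x":-43,"y":-33,"z":3,"ax":0,"ay":0,"az":0},{"jaw":100,"x":-43,"y":-33,"z":3,"ax":0,"ay":0,"az":0},{"jaw":100,"x":-43,"y":-33,"z":3,"ax":0,"ay":0,"az":0},{"jaw":100,"x":-43,"y":-33,"z":3,"ax":0,"ay":0,"az":0},{"jaw":100,"x":-43,"y":-33,"z":3,"ax":0,"ay":0,"az":0},{"jaw":100,"x":-43,"y":-33,"z":3,"ax":0,"ay":0,"az":0}]'; python3 go.py 438 -248.5 80 -72.5
```

```text
t: 1.23
eef_pos: [0.4675, 0.2718, 0.2041]
tool_rot: [-0.0, 0.122, 0.993, -0.0]
contact_force: [1.1, 0.7, 0.1]
gripper_width: 1.0
t 1.23 pos [467.5 271.8 204.1] jaw yaw 76.04 tilt [-0.0002 -0.0001] F [1.1 0.7 0.1] w 1.0
az 148.5 shift now [ -96.9 -512.1  124.1] after turn [-184.6  487.4  124.1]
```

```bash
python3 -m crank '[{"jaw":100,"x":-10,"y":-51,"z":8,"ax":0,"ay":0,"az":0},{"jaw":100,"x":-10,"y":-51,"z":8,"ax":0,"ay":0,"az":0},{"jaw":100,"x":-10,"y":-51,"z":8,"ax":0,"ay":0,"az":0},{"jaw":100,"x":-10,"y":-51,"z":8,"ax":0,"ay":0,"az":0},{"jaw":100,"x":-10,"y":-51,"z":8,"ax":0,"ay":0,"az":0},{"jaw":100,"x":-10,"y":-51,"z":8,"ax":0,"ay":0,"az":0},{"jaw":100,"x":-10,"y":-51,"z":8,"ax":0,"ay":0,"az":0},{"jaw":100,"x":-10,"y":-51,"z":8,"ax":0,"ay":0,"az":0},{"jaw":100,"x":-10,"y":-51,"z":8,"ax":0,"ay":0,"az":0},{"jaw":100,"x":-10,"y":-51,"z":8,"ax":0,"ay":0,"az":0}]' >/dev/null
python3 -m crank '[{"jaw":100,"x":0,"y":0,"z":0,"ax":0,"ay":0,"az":10},{"jaw":100,"x":0,"y":0,"z":0,"ax":0,"ay":0,"az":10},{"jaw":100,"x":0,"y":0,"z":0,"ax":0,"ay":0,"az":10},{"jaw":100,"x":0,"y":0,"z":0,"ax":0,"ay":0,"az":10},{"jaw":100,"x":0,"y":0,"z":0,"ax":0,"ay":0,"az":10},{"jaw":90,"x":0,"y":0,"z":0,"ax":0,"ay":0,"az":10},{"jaw":80,"x":0,"y":0,"z":0,"ax":0,"ay":0,"az":10},{"jaw":70,"x":0,"y":0,"z":0,"ax":0,"ay":0,"az":10},{"jaw":60,"x":0,"y":0,"z":0,"ax":0,"ay":0,"az":10},{"jaw":60,"x":0,"y":0,"z":0,"ax":0,"ay":0,"az":10},{"jaw":60,"x":0,"y":0,"z":0,"ax":0,"ay":0,"az":10},{"jaw":60,"x":0,"y":0,"z":0,"ax":0,"ay":0,"az":10}]'
python3 go.py 438 -248.5 80 -72.5
```

```text
t: 3.98
eef_pos: [0.4406, -0.2454, 0.1241]
tool_rot: [-0.0, 0.921, 0.388, -0.0]
contact_force: [-0.2, -0.3, 0.3]
gripper_width: 0.603
t 3.98 pos [ 440.6 -245.4  124.1] jaw yaw -44.28 tilt [-0.0003  0.0003] F [-0.2 -0.3  0.3] w 0.603
az 28.2 shift now [-4.   0.4 44.1] after turn [-3.4  2.2 44.1]
```

```bash
python3 -m crank '[{"jaw":60,"x":0,"y":0,"z":0,"ax":0,"ay":0,"az":9.4},{"jaw":60,"x":0,"y":0,"z":0,"ax":0,"ay":0,"az":9.4},{"jaw":60,"x":0,"y":0,"z":0,"ax":0,"ay":0,"az":9.4},{"jaw":60,"x":-3.4,"y":2.2,"z":32,"ax":0,"ay":0,"az":0},{"jaw":60,"x":0,"y":0,"z":40,"ax":0,"ay":0,"az":0},{"jaw":60,"x":0,"y":0,"z":30,"ax":0,"ay":0,"az":0},{"jaw":60,"x":0,"y":0,"z":20,"ax":0,"ay":0,"az":0},{"jaw":60,"x":0,"y":0,"z":0,"ax":0,"ay":0,"az":0}]' ; python3 go.py 438 -248.5 2 -72.5
python3 -m crank '[{"jaw":20,"x":0,"y":0,"z":0,"ax":0,"ay":0,"az":0},{"jaw":20,"x":0,"y":0,"z":0,"ax":0,"ay":0,"az":0},{"jaw":20,"x":0,"y":0,"z":0,"ax":0,"ay":0,"az":0},{"jaw":20,"x":0,"y":0,"z":0,"ax":0,"ay":0,"az":0},{"jaw":20,"x":0,"y":0,"z":0,"ax":0,"ay":0,"az":0},{"jaw":20,"x":0,"y":0,"z":0,"ax":0,"ay":0,"az":0}]' 50;  python3 go.py 438 -248.5 2 -72.5
```

```text
t: 4.97
eef_pos: [0.4371, -0.2483, 0.0012]
tool_rot: [-0.001, 0.988, 0.155, -0.001]
contact_force: [-0.2, 0.3, -0.6]
gripper_width: 0.602
t 4.97 pos [ 437.1 -248.3    1.2] jaw yaw -72.18 tilt [-0.0027  0.0012] F [-0.2  0.3 -0.6] w 0.602
az 0.3 shift now [ 0.8  0.5 -0.8] after turn [ 0.8  0.5 -0.8]
t: 5.72
eef_pos: [0.4387, -0.2489, 0.0033]
tool_rot: [0.0, 0.988, 0.155, 0.001]
contact_force: [-2.3, 0.4, 6.4]
gripper_width: 0.262
t 5.72 pos [ 438.7 -248.9    3.3] jaw yaw -72.16 tilt [ 0.0015 -0.    ] F [-2.3  0.4  6.4] w 0.262
az 0.3 shift now [-0.5 -0.6  1.3] after turn [-0.5 -0.6  1.3]
```

```bash
python3 -m crank '[{"jaw":20,"x":0,"y":0,"z":-20,"ax":0,"ay":0,"az":0},{"jaw":20,"x":0,"y":0,"z":-50,"ax":0,"ay":0,"az":0},{"jaw":20,"x":0,"y":0,"z":-50,"ax":0,"ay":0,"az":0},{"jaw":20,"x":0,"y":0,"z":0,"ax":0,"ay":0,"az":8.4},{"jaw":20,"x":0,"y":0,"z":0,"ax":0,"ay":0,"az":8.4}]'; python3 go.py 564.6 -22.3 100 -88.9
```

```text
t: 6.35
eef_pos: [0.4388, -0.2485, 0.1233]
tool_rot: [-0.0, 1.0, 0.007, 0.001]
contact_force: [-0.0, 0.3, -2.3]
gripper_width: 0.263
t 6.35 pos [ 438.8 -248.5  123.3] jaw yaw -89.21 tilt [0.0024 0.0004] F [-0.   0.3 -2.3] w 0.263
az -0.3 shift now [ 128.9 -224.4   23.7] after turn [ 130.1 -223.7   23.7]
```

```bash
python3 -m crank '[{"jaw":20,"x":26,"y":-45,"z":0,"ax":0,"ay":0,"az":0},{"jaw":20,"x":26,"y":-45,"z":0,"ax":0,"ay":0,"az":0},{"jaw":20,"x":26,"y":-45,"z":0,"ax":0,"ay":0,"az":0},{"jaw":20,"x":26,"y":-45,"z":0,"ax":0,"ay":0,"az":0},{"jaw":20,"x":26,"y":-45,"z":0,"ax":0,"ay":0,"az":0},{"jaw":20,"x":0,"y":0,"z":0,"ax":0,"ay":0,"az":0}]'; python3 go.py 564.6 -22.3 9 -88.9; python3 -c "
from h import *
a=snap('top','top1')[0]; b=snap('side','side1')[0]
cv2.imwrite('pics/crop2.png',np.hstack([cv2.resize(a[130:260,290:440],(400,347),interpolation=2),cv2.resize(b[160:290,290:440],(400,347),interpolation=2)])[:,:,::-1])"
```

```text
t: 7.1
eef_pos: [0.5662, -0.0162, 0.1219]
tool_rot: [-0.0, 1.0, 0.013, 0.0]
contact_force: [-0.6, -0.6, -1.9]
gripper_width: 0.263
t 7.1 pos [566.2 -16.2 121.9] jaw yaw -88.45 tilt [0.0005 0.001 ] F [-0.6 -0.6 -1.9] w 0.263
az 0.4 shift now [ -1.8   6.1 112.9] after turn [ -1.8   6.1 112.9]
```

View pics/crop2.png

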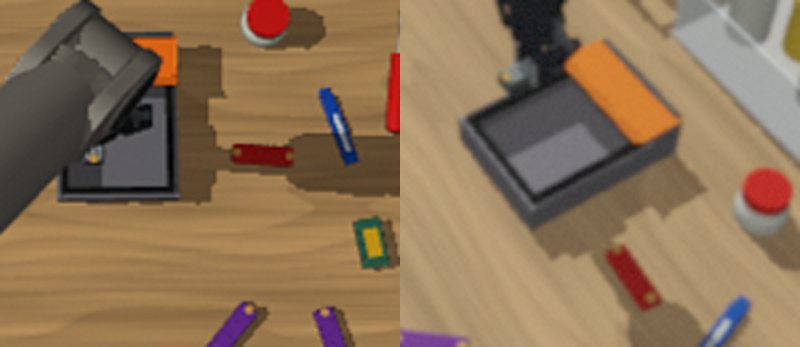

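The tool is held over the open box (5th picture). I'll descend and release.

```bash
python3 -m crank '[{"jaw":20,"x":-1.8,"y":6,"z":0,"ax":0,"ay":0,"az":0},{"jaw":20,"x":0,"y":0,"z":40,"ax":0,"ay":0,"az":0},{"jaw":20,"x":0,"y":0,"z":20,"ax":0,"ay":0,"az":0},{"jaw":20,"x":0,"y":0,"z":0,"ax":0,"ay":0,"az":0}]'; python3 go.py 564.6 -22.3 9 -88.9;
```

```text
t: 7.7
eef_pos: [0.5611, -0.0284, 0.0614]
tool_rot: [0.0, 1.0, 0.008, -0.001]
contact_force: [-0.3, 0.2, -1.0]
gripper_width: 0.268
t 7.7 pos [561.1 -28.4  61.4] jaw yaw -89.08 tilt [-0.0026 -0.0001] F [-0.3  0.2 -1. ] w 0.268
az -0.2 shift now [ 3.8 -6.1 52.4] after turn [ 3.8 -6.1 52.4]
```

```bash
python3 -m crank '[{"jaw":20,"x":0,"y":0,"z":0,"ax":0,"ay":0,"az":0},{"jaw":20,"x":0,"y":0,"z":0,"ax":0,"ay":0,"az":0}]'>/dev/null; python3 go.py 564.6 -22.3 9 -88.9;
```

```text
t 7.95 pos [563.1 -27.8  63.3] jaw yaw -88.98 tilt [ 0.0016 -0.    ] F [ 0.   0.  -1.9] w 0.267
az -0.1 shift now [ 1.5 -5.4 54.3] after turn [ 1.5 -5.4 54.3]
```

```bash
python3 -m crank '[{"jaw":20,"x":1.5,"y":-5.5,"z":0,"ax":0,"ay":0,"az":0},{"jaw":20,"x":0,"y":0,"z":20,"ax":0,"ay":0,"az":0},{"jaw":20,"x":0,"y":0,"z":20,"ax":0,"ay":0,"az":0},{"jaw":20,"x":0,"y":0,"z":10,"ax":0,"ay":0,"az":0},{"jaw":20,"x":0,"y":0,"z":5,"ax":0,"ay":0,"az":0},{"jaw":20,"x":0,"y":0,"z":0,"ax":0,"ay":0,"az":0},{"jaw":20,"x":0,"y":0,"z":0,"ax":0,"ay":0,"az":0}]'>/dev/null; python3 go.py 564.6 -22.3 9 -88.9;
```

```text
t 8.82 pos [562.6 -22.    8.3] jaw yaw -89.01 tilt [-0.0019  0.0024] F [-7.1  3.4 17.2] w 0.266
az -0.1 shift now [ 2.   0.3 -0.8] after turn [ 2.   0.3 -0.8]
```

```bash
python3 -m crank '[{"jaw":34,"x":0,"y":0,"z":-3,"ax":0,"ay":0,"az":0},{"jaw":38,"x":0,"y":0,"z":0,"ax":0,"ay":0,"az":0},{"jaw":38,"x":0,"y":0,"z":0,"ax":0,"ay":0,"az":0},{"jaw":38,"x":0,"y":0,"z":-10,"ax":0,"ay":0,"az":0},{"jaw":38,"x":0,"y":0,"z":-40,"ax":0,"ay":0,"az":0},{"jaw":38,"x":0,"y":0,"z":-60,"ax":0,"ay":0,"az":0},{"jaw":60,"x":0,"y":0,"z":0,"ax":0,"ay":0,"az":10},{"jaw":60,"x":0,"y":0,"z":0,"ax":0,"ay":0,"az":0}]'; python3 go.py 444.5 -362 122 -79
```

```text
t: 9.82
eef_pos: [0.5639, -0.0219, 0.1209]
tool_rot: [0.0, 0.997, -0.077, 0.0]
contact_force: [0.1, 0.0, -0.9]
gripper_width: 0.598
t 9.82 pos [563.9 -21.9 120.9] jaw yaw -98.88 tilt [ 0.0006 -0.0004] F [ 0.1  0.  -0.9] w 0.598
az -19.9 shift now [-65.5 354.5  -1.1] after turn [-182.1  311.1   -1.1]
```

```bash
python3 -m crank '[{"jaw":60,"x":-9.4,"y":50.6,"z":0,"ax":0,"ay":0,"az":0},{"jaw":60,"x":-9.4,"y":50.6,"z":0,"ax":0,"ay":0,"az":0},{"jaw":60,"x":-9.4,"y":50.6,"z":0,"ax":0,"ay":0,"az":0},{"jaw":60,"x":-9.4,"y":50.6,"z":0,"ax":0,"ay":0,"az":0},{"jaw":60,"x":-9.4,"y":50.6,"z":0,"ax":0,"ay":0,"az":0},{"jaw":60,"x":-9.4,"y":50.6,"z":0,"ax":0,"ay":0,"az":0},{"jaw":60,"x":-9.4,"y":50.6,"z":0,"ax":0,"ay":0,"az":0},{"jaw":60,"x":0,"y":0,"z":0,"ax":0,"ay":0,"az":-10},{"jaw":60,"x":0,"y":0,"z":0,"ax":0,"ay":0,"az":-10},{"jaw":60,"x":0,"y":0,"z":0,"ax":0,"ay":0,"az":0},{"jaw":60,"x":0,"y":0,"z":0,"ax":0,"ay":0,"az":0}]'>/dev/null; python3 go.py 444.5 -362 4 -79; python3 -c "
from h import *
a=snap('top','top2')[0]; b=snap('side','side2')[0]
cv2.imwrite('pics/crop3.png',np.hstack([cv2.resize(a[130:215,295:372],(390,430),interpolation=2),cv2.resize(b[160:255,295:410],(400,430),interpolation=2)])[:,:,::-1])"
```

```text
t 11.2 pos [ 443.4 -361.3  120. ] jaw yaw -79.06 tilt [-0.0005  0.0005] F [ 0.6  0.  -0.1] w 0.594
az -0.1 shift now [  1.   1. 116.] after turn [  1.   1. 116.]
```

View pics/crop3.png

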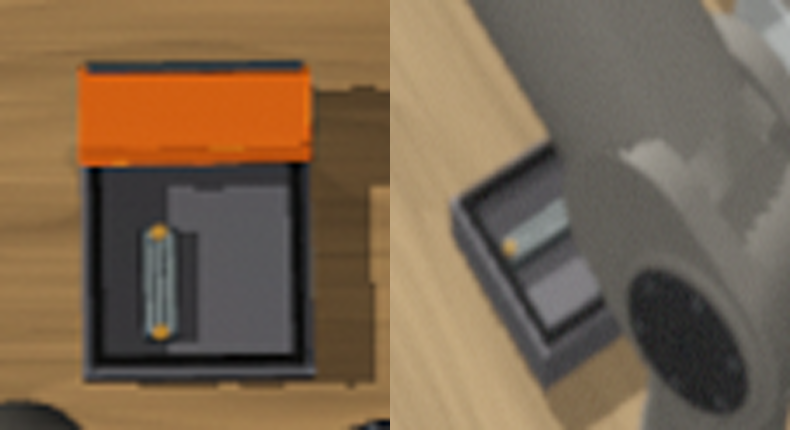

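Multi-tool lies flat in the left half of the box, at top-view pixels (326,176)–(327,196). Next, the tin.

```bash
python3 -m crank '[{"jaw":60,"x":1,"y":1,"z":36,"ax":0,"ay":0,"az":0},{"jaw":60,"x":0,"y":0,"z":40,"ax":0,"ay":0,"az":0},{"jaw":60,"x":0,"y":0,"z":30,"ax":0,"ay":0,"az":0},{"jaw":60,"x":0,"y":0,"z":10,"ax":0,"ay":0,"az":0},{"jaw":60,"x":0,"y":0,"z":0,"ax":0,"ay":0,"az":0},{"jaw":25,"x":0,"y":0,"z":0,"ax":0,"ay":0,"az":0},{"jaw":25,"x":0,"y":0,"z":0,"ax":0,"ay":0,"az":0},{"jaw":25,"x":0,"y":0,"z":0,"ax":0,"ay":0,"az":0},{"jaw":25,"x":0,"y":0,"z":0,"ax":0,"ay":0,"az":0},{"jaw":25,"x":0,"y":0,"z":0,"ax":0,"ay":0,"az":0}]' 40;  python3 go.py 444.5 -362 4 -79
python3 -m crank '[{"jaw":25,"x":0,"y":0,"z":-20,"ax":0,"ay":0,"az":0},{"jaw":25,"x":0,"y":0,"z":-50,"ax":0,"ay":0,"az":0},{"jaw":25,"x":0,"y":0,"z":-46,"ax":0,"ay":0,"az":0},{"jaw":25,"x":0,"y":0,"z":0,"ax":0,"ay":0,"az":-10},{"jaw":25,"x":0,"y":0,"z":0,"ax":0,"ay":0,"az":-10},{"jaw":25,"x":0,"y":0,"z":0,"ax":0,"ay":0,"az":-10},{"jaw":25,"x":0,"y":0,"z":0,"ax":0,"ay":0,"az":-10},{"jaw":25,"x":0,"y":0,"z":0,"ax":0,"ay":0,"az":-10},{"jaw":25,"x":0,"y":0,"z":0,"ax":0,"ay":0,"az":-10},{"jaw":25,"x":0,"y":0,"z":0,"ax":0,"ay":0,"az":-10},{"jaw":25,"x":0,"y":0,"z":0,"ax":0,"ay":0,"az":-9.8},{"jaw":25,"x":0,"y":0,"z":0,"ax":0,"ay":0,"az":0}]'; python3 go.py 574.4 -74.2 120 0.8
```

```text
t: 12.55
eef_pos: [0.4454, -0.3631, 0.0056]
tool_rot: [0.001, 0.995, 0.096, 0.001]
contact_force: [-0.6, 0.3, 6.9]
gripper_width: 0.35
t 12.55 pos [ 445.4 -363.1    5.6] jaw yaw -78.98 tilt [ 0.0019 -0.0011] F [-0.6  0.3  6.9] w 0.35
az 0.0 shift now [-0.7 -1.3  1.6] after turn [-0.7 -1.3  1.6]
t: 14.05
eef_pos: [0.4446, -0.3628, 0.1215]
tool_rot: [0.001, 0.703, 0.711, 0.0]
contact_force: [0.6, 0.8, -0.1]
gripper_width: 0.347
t 14.05 pos [ 444.6 -362.8  121.5] jaw yaw 0.7 tilt [ 0.0012 -0.0004] F [ 0.6  0.8 -0.1] w 0.347
az -0.1 shift now [287.  133.4   1.6] after turn [286.8 133.9   1.6]
```

```bash
python3 -m crank '[{"jaw":25,"x":47.8,"y":22.2,"z":0,"ax":0,"ay":0,"az":0},{"jaw":25,"x":47.8,"y":22.2,"z":0,"ax":0,"ay":0,"az":0},{"jaw":25,"x":47.8,"y":22.2,"z":0,"ax":0,"ay":0,"az":0},{"jaw":25,"x":47.8,"y":22.2,"z":0,"ax":0,"ay":0,"az":0},{"jaw":25,"x":47.8,"y":22.2,"z":0,"ax":0,"ay":0,"az":0},{"jaw":25,"x":47.8,"y":22.2,"z":0,"ax":0,"ay":0,"az":0},{"jaw":25,"x":0,"y":0,"z":0,"ax":0,"ay":0,"az":0},{"jaw":25,"x":0,"y":0,"z":0,"ax":0,"ay":0,"az":0},{"jaw":25,"x":0,"y":0,"z":0,"ax":0,"ay":0,"az":0}]'>/dev/null; python3 go.py 574.4 -74.2 11 0.8
```

```text
t 15.18 pos [573.1 -75.5 120.6] jaw yaw 0.6 tilt [-0.0001 -0.0007] F [ 0.8  0.5 -0.3] w 0.352
az -0.2 shift now [  1.4   1.3 109.6] after turn [  1.4   1.3 109.6]
```

```bash
python3 -m crank '[{"jaw":25,"x":1.3,"y":1.3,"z":30,"ax":0,"ay":0,"az":0},{"jaw":25,"x":0,"y":0,"z":30,"ax":0,"ay":0,"az":0},{"jaw":25,"x":0,"y":0,"z":25,"ax":0,"ay":0,"az":0},{"jaw":25,"x":0,"y":0,"z":15,"ax":0,"ay":0,"az":0},{"jaw":25,"x":0,"y":0,"z":6,"ax":0,"ay":0,"az":0},{"jaw":25,"x":0,"y":0,"z":3,"ax":0,"ay":0,"az":0},{"jaw":25,"x":0,"y":0,"z":0,"ax":0,"ay":0,"az":0}]'>/dev/null; python3 go.py 574.4 -74.2 11 0.8
```

```text
t 16.05 pos [575.5 -72.4  11.8] jaw yaw 0.82 tilt [0.0009 0.0001] F [ 0.7  0.5 -0.4] w 0.344
az 0.0 shift now [-1.7 -1.1  0.8] after turn [-1.7 -1.1  0.8]
```

```bash
python3 -m crank '[{"jaw":25,"x":0,"y":0,"z":1.5,"ax":0,"ay":0,"az":0},{"jaw":45,"x":0,"y":0,"z":0,"ax":0,"ay":0,"az":0},{"jaw":50,"x":0,"y":0,"z":0,"ax":0,"ay":0,"az":0},{"jaw":50,"x":0,"y":0,"z":0,"ax":0,"ay":0,"az":0},{"jaw":50,"x":0,"y":0,"z":-15,"ax":0,"ay":0,"az":0},{"jaw":50,"x":0,"y":0,"z":-45,"ax":0,"ay":0,"az":0},{"jaw":50,"x":0,"y":0,"z":-60,"ax":0,"ay":0,"az":0},{"jaw":50,"x":0,"y":0,"z":0,"ax":0,"ay":0,"az":9.2},{"jaw":50,"x":0,"y":0,"z":0,"ax":0,"ay":0,"az":9.2},{"jaw":50,"x":0,"y":0,"z":0,"ax":0,"ay":0,"az":0}]'>/dev/null; python3 go.py 470.5 308 120 -17.4
```

```text
t 17.3 pos [575.2 -72.2 130.6] jaw yaw -17.48 tilt [ 0.0006 -0.0002] F [ 0.1 -0.  -0.2] w 0.499
az -0.1 shift now [ 331.2 -214.1   10.5] after turn [ 331.5 -213.6   10.5]
```

```bash
python3 -m crank '[{"jaw":50,"x":41.4,"y":-26.8,"z":1,"ax":0,"ay":0,"az":0},{"jaw":50,"x":41.4,"y":-26.8,"z":1,"ax":0,"ay":0,"az":0},{"jaw":50,"x":41.4,"y":-26.8,"z":1,"ax":0,"ay":0,"az":0},{"jaw":50,"x":41.4,"y":-26.8,"z":1,"ax":0,"ay":0,"az":0},{"jaw":50,"x":41.4,"y":-26.8,"z":1,"ax":0,"ay":0,"az":0},{"jaw":50,"x":41.4,"y":-26.8,"z":1,"ax":0,"ay":0,"az":0},{"jaw":50,"x":41.4,"y":-26.8,"z":1,"ax":0,"ay":0,"az":0},{"jaw":50,"x":41.4,"y":-26.8,"z":1,"ax":0,"ay":0,"az":0},{"jaw":50,"x":0,"y":0,"z":0,"ax":0,"ay":0,"az":0},{"jaw":50,"x":0,"y":0,"z":0,"ax":0,"ay":0,"az":0},{"jaw":50,"x":0,"y":0,"z":0,"ax":0,"ay":0,"az":0}]'>/dev/null; python3 go.py 470.5 308 12 -17.4; python3 -c "
from h import *
a=snap('top','top3')[0]; b=snap('side','side3')[0]
cv2.imwrite('pics/crop4.png',np.hstack([cv2.resize(a[130:215,295:372],(390,430),interpolation=2),cv2.resize(b[160:255,295:410],(400,430),interpolation=2)])[:,:,::-1])"
```

```text
t 18.68 pos [471.2 306.5 122. ] jaw yaw -17.65 tilt [ 0.0001 -0.0003] F [-0.6  0.1 -0.1] w 0.499
az -0.3 shift now [  1.3  -1.1 110. ] after turn [  1.3  -1.1 110. ]
```

View pics/crop4.png

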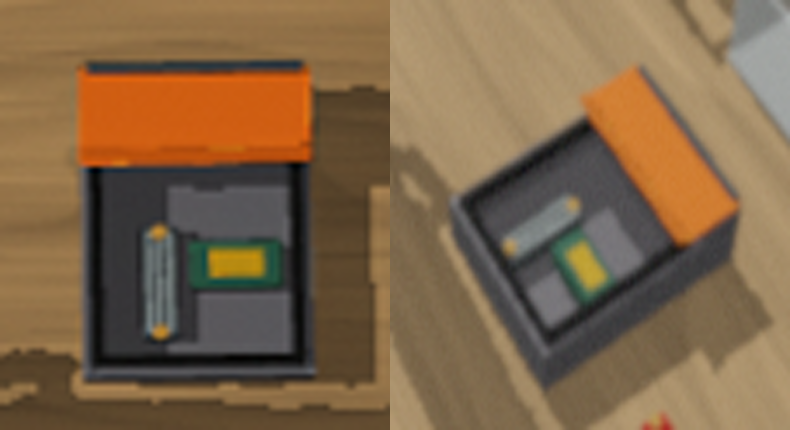

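Both items are in the box (7th picture). Their jaw-centred positions are known from the arm, so I'll use them to check the camera bias at the box.

```bash
python3 - <<'E'
from meas import *
for n,bt,bn in(('top',(318,170,333,202),(331,174,353,190)),('side',(318,195,352,220),(335,205,360,230))):
    im,d=load(n+'3'); P=cloud(n,d); h=cv2.cvtColor(im,cv2.COLOR_RGB2HSV); H,S,V=h[...,0],h[...,1],h[...,2]
    zz=P[...,2]
    blob(n,im,P,bn,((H>30)&(H<95)&(S>80))|((H>20)&(H<34)&(S>100)&(V>80)),.025,'tin')
    blob(n,im,P,bn,((H>18)&(H<34)&(S>120)&(V>100)),.025,'tin yel')
    blob(n,im,P,bt,((V>105)|(S>90)),.022,'tool')
E
```

```text
top tin px 172 (np.float64(341.3), np.float64(181.8)) zmed/max 25.8 30.8 rect [577.4 -75.1] [59.9 30.3] 89.7 mean [576.4 -76. ] axis deg 91.9
top tin yel px 66 (np.float64(341.0), np.float64(181.5)) zmed/max 27.1 31.5 rect [577.4 -75.1] [33.3 16.8] 89.7 mean [577.4 -75.1] axis deg 89.9
top tool px 73 (np.float64(326.1), np.float64(185.5)) zmed/max 22.3 27.6 rect [566.5 -25.3] [13.3 74.1] 89.7 mean [564.8 -25.4] axis deg 179.1
side tin px 123 (np.float64(349.1), np.float64(218.2)) zmed/max 25.9 29.3 rect [571.6 -67.1] [30.7 52.9] 5.0 mean [572.6 -67.9] axis deg 88.1
side tin yel px 59 (np.float64(351.2), np.float64(218.5)) zmed/max 26.6 29.4 rect [577.1 -71.8] [34.1 18.1] 89.9 mean [577.2 -71.9] axis deg 90.3
side tool px 139 (np.float64(338.2), np.float64(209.4)) zmed/max 22.8 26.1 rect [564.2 -20.2] [79.9 21.2] 0.4 mean [564.6 -20.8] axis deg 2.0
```

```bash
python3 -m crank '[{"jaw":50,"x":1.3,"y":-1.1,"z":30,"ax":0,"ay":0,"az":-0.3},{"jaw":50,"x":0,"y":0,"z":35,"ax":0,"ay":0,"az":0},{"jaw":50,"x":0,"y":0,"z":30,"ax":0,"ay":0,"az":0},{"jaw":50,"x":0,"y":0,"z":15,"ax":0,"ay":0,"az":0},{"jaw":50,"x":0,"y":0,"z":0,"ax":0,"ay":0,"az":0},{"jaw":50,"x":0,"y":0,"z":0,"ax":0,"ay":0,"az":0}]'; python3 go.py 470.5 308 12 -17.4
```

```text
t: 19.52
eef_pos: [0.4709, 0.3099, 0.0128]
tool_rot: [0.0, 0.805, 0.593, 0.001]
contact_force: [0.1, 0.5, -0.1]
gripper_width: 0.503
t 19.52 pos [470.9 309.9  12.8] jaw yaw -17.29 tilt [0.0014 0.001 ] F [ 0.1  0.5 -0.1] w 0.503
az 0.1 shift now [-1.9  0.2  0.8] after turn [-1.9  0.2  0.8]
```

```bash
python3 -m crank '[{"jaw":40,"x":-1.5,"y":0,"z":2,"ax":0,"ay":0,"az":0},{"jaw":0,"x":0,"y":0,"z":0,"ax":0,"ay":0,"az":0},{"jaw":0,"x":0,"y":0,"z":0,"ax":0,"ay":0,"az":0},{"jaw":0,"x":0,"y":0,"z":0,"ax":0,"ay":0,"az":0},{"jaw":0,"x":0,"y":0,"z":0,"ax":0,"ay":0,"az":0},{"jaw":0,"x":0,"y":0,"z":0,"ax":0,"ay":0,"az":0},{"jaw":0,"x":0,"y":0,"z":0,"ax":0,"ay":0,"az":0},{"jaw":0,"x":0,"y":0,"z":0,"ax":0,"ay":0,"az":0}]' 90;  python3 go.py 470.5 308 12 -17.4
python3 -m crank '[{"jaw":0,"x":0,"y":0,"z":-20,"ax":0,"ay":0,"az":0},{"jaw":0,"x":0,"y":0,"z":-40,"ax":0,"ay":0,"az":0},{"jaw":0,"x":0,"y":0,"z":-40,"ax":0,"ay":0,"az":0},{"jaw":0,"x":0,"y":0,"z":0,"ax":0,"ay":0,"az":-9},{"jaw":0,"x":0,"y":0,"z":0,"ax":0,"ay":0,"az":-9},{"jaw":0,"x":0,"y":0,"z":0,"ax":0,"ay":0,"az":0},{"jaw":0,"x":0,"y":0,"z":0,"ax":0,"ay":0,"az":0}]'; python3 go.py 528 -48 100 0.8
```

```text
t: 20.52
eef_pos: [0.4697, 0.3084, 0.0105]
tool_rot: [-0.0, 0.805, 0.593, 0.0]
contact_force: [-1.4, -0.6, 4.8]
gripper_width: 0.119
t 20.52 pos [469.7 308.4  10.5] jaw yaw -17.26 tilt [0.0002 0.0006] F [-1.4 -0.6  4.8] w 0.119
az 0.1 shift now [-0.1  0.9 -1.5] after turn [-0.1  0.9 -1.5]
t: 21.4
eef_pos: [0.4696, 0.3082, 0.1102]
tool_rot: [-0.0, 0.704, 0.71, 0.0]
contact_force: [0.4, 0.0, -1.5]
gripper_width: 0.119
t 21.4 pos [469.6 308.2 110.2] jaw yaw 0.55 tilt [0.0001 0.0003] F [ 0.4  0.  -1.5] w 0.119
az -0.3 shift now [-356.7   55.    10.1] after turn [-357.    53.5   10.1]
```

```bash
python3 -m crank '[{"jaw":0,"x":-51,"y":7.6,"z":0,"ax":0,"ay":0,"az":0},{"jaw":0,"x":-51,"y":7.6,"z":0,"ax":0,"ay":0,"az":0},{"jaw":0,"x":-51,"y":7.6,"z":0,"ax":0,"ay":0,"az":0},{"jaw":0,"x":-51,"y":7.6,"z":0,"ax":0,"ay":0,"az":0},{"jaw":0,"x":-51,"y":7.6,"z":0,"ax":0,"ay":0,"az":0},{"jaw":0,"x":-51,"y":7.6,"z":0,"ax":0,"ay":0,"az":0},{"jaw":0,"x":-51,"y":7.6,"z":0,"ax":0,"ay":0,"az":-0.3},{"jaw":0,"x":0,"y":0,"z":20,"ax":0,"ay":0,"az":0},{"jaw":0,"x":0,"y":0,"z":15,"ax":0,"ay":0,"az":0},{"jaw":0,"x":0,"y":0,"z":0,"ax":0,"ay":0,"az":0},{"jaw":0,"x":0,"y":0,"z":0,"ax":0,"ay":0,"az":0},{"jaw":0,"x":0,"y":0,"z":0,"ax":0,"ay":0,"az":0}]' ; python3 go.py 528 -48 60 0.8; python3 -c "
from h import *
a=snap('top','top4')[0]; b=snap('side','side4')[0]
cv2.imwrite('pics/crop5.png',np.hstack([cv2.resize(a[130:235,295:372],(390,532),interpolation=2),cv2.resize(b[150:260,295:405],(400,532),interpolation=2)])[:,:,::-1])"
```

```text
t: 22.9
eef_pos: [0.5277, -0.0475, 0.0753]
tool_rot: [0.0, 0.7, 0.714, 0.0]
contact_force: [0.5, -0.4, -1.9]
gripper_width: 0.125
t 22.9 pos [527.7 -47.5  75.3] jaw yaw 1.08 tilt [0.0009 0.0002] F [ 0.5 -0.4 -1.9] w 0.125
az 0.3 shift now [-0.5  0.2 15.3] after turn [-0.5  0.2 15.3]
```

View pics/crop5.png

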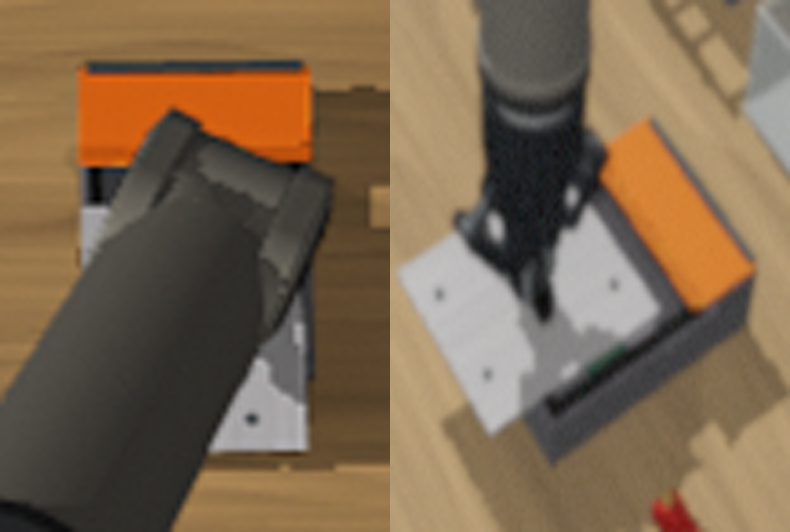

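```bash
cat > edg.py <<'E'
from h import *
def pix(n,X):
    c=eyes.calibration(n); p=np.array(c['R'])@X+c['t']; return np.array([c['fx']*p[0]/p[2]+c['cx'],c['fy']*p[1]/p[2]+c['cy']])
def edge(S,a,b,n=61,th=12):
    t=np.linspace(0,1,n); p=a+(b-a)*t[:,None]
    s=cv2.remap(S,p[:,:1].astype(np.float32),p[:,1:].astype(np.float32),cv2.INTER_LINEAR).ravel()
    g=np.abs(np.convolve(s,np.r_[np.ones(8),-np.ones(8)]/8,'valid')); i=g.argmax()
    return None if g[i]<th else p[i+8]
def line(n,S,A,B,nv,hw,name,N=40,th=12):
    A,B,nv=map(np.array,(A,B,nv)); z=A[2]
    pts=[edge(S,pix(n,A+(B-A)*t-hw*nv),pix(n,A+(B-A)*t+hw*nv),th=th) for t in np.linspace(0.03,.97,N)]
    pts=[p for p in pts if p is not None]
    if len(pts)<6: return print(n,name,'few')
    w=(ray(n,pts,z)[:,:2]*1000).astype(np.float32); m=np.median(w@nv[:2]); w=w[np.abs(w@nv[:2]-m)<4]
    for _ in range(4):
        l=cv2.fitLine(w,cv2.DIST_HUBER,0,.01,.01).ravel(); r=(w-l[2:])@np.array([-l[1],l[0]]); w=w[np.abs(r)<max(.8,2*r.std())]
    print(n,name,len(w),l[2:].round(1),'dir',((np.degrees(np.arctan2(l[1],l[0]))+45)%180-45).round(2),'rms',r.std().round(2))
E
python3 - <<'E'
from edg import *
Z=.0688
def f(im): return im[...,0].astype(np.float32)-im[...,2]
a0,a=load('top0')[0],load('top4')[0]; b=load('side4')[0]; b0=load('side0')[0]
for n,i0,i in(('top',a0,a),('side',b0,b)):
    S=f(i)
    if n=='top':
        line(n,f(i0),(.51,.027,.04),(.62,.027,.04),(0,1,0),.012,'rim +y (pic0)')
        line(n,f(i0),(.51,-.123,.04),(.62,-.123,.04),(0,1,0),.012,'rim -y (pic0)')
        line(n,S,(.545,.022,Z),(.585,.022,Z),(0,1,0),.01,'lid +y')
        line(n,S,(.452,-.118,Z),(.50,-.118,Z),(0,1,0),.01,'lid -y')
        line(n,S,(.447,-.075,Z),(.447,-.115,Z),(1,0,0),.01,'lid -x')
    else:
        line(n,f(i0),(.51,.027,.04),(.61,.027,.04),(0,1,0),.012,'rim +y (pic0)')
        line(n,f(i0),(.50,.02,.04),(.50,-.115,.04),(1,0,0),.012,'rim -x (pic0)')
        line(n,S,(.452,-.118,Z),(.50,-.118,Z),(0,1,0),.012,'lid -y')
        line(n,S,(.447,.015,Z),(.447,-.11,Z),(1,0,0),.012,'lid -x')
        G=i.astype(np.float32).mean(2); line(n,G,(.6077,-.08,Z),(.6077,-.11,Z),(1,0,0),.008,'lid +x')
        G0=i0.astype(np.float32).mean(2)
        line(n,G0,(.52,-.123,.04),(.62,-.123,.04),(0,1,0),.01,'rim -y gray')
        line(n,f(i0),(.634,.02,.061),(.634,-.115,.061),(1,0,0),.012,'lip')
E
```

```text
top rim +y (pic0) 40 [563.4  25.6] dir 0.36 rms 0.17
top rim -y (pic0) 39 [ 564.7 -124.3] dir 1.18 rms 0.35
top lid +y 25 [570.5  25. ] dir -0.0 rms 0.14
top lid -y 36 [ 470.9 -118.3] dir -0.31 rms 0.19
top lid -x 40 [450.3 -96.3] dir 90.0 rms 0.0
side rim +y (pic0) 38 [568.   28.9] dir 1.78 rms 0.68
side rim -x (pic0) 6 [492.4   7.8] dir 75.49 rms 0.64
side lid -y 18 [ 462.6 -117. ] dir 3.88 rms 0.31
side lid -x 37 [447.  -43.6] dir 90.97 rms 0.24
side lid +x 40 [610.6 -94.6] dir 88.73 rms 0.29
side rim -y gray 39 [ 574.3 -115.4] dir 0.0 rms 0.17
side lip 33 [633.7 -58.2] dir 90.57 rms 0.35
```

The lid is held level in front of the flap (8th picture). It is centred to about 1 mm, and I'll shift it 1.2 mm toward −y. Next I lower it to 2.5 mm above the seal height.

```bash
python3 -m crank '[{"jaw":0,"x":-1.2,"y":0,"z":10,"ax":0,"ay":0,"az":0},{"jaw":0,"x":0,"y":0,"z":7,"ax":0,"ay":0,"az":0},{"jaw":0,"x":0,"y":0,"z":0,"ax":0,"ay":0,"az":0},{"jaw":0,"x":0,"y":0,"z":0,"ax":0,"ay":0,"az":0},{"jaw":0,"x":0,"y":0,"z":0,"ax":0,"ay":0,"az":0}]' ; python3 go.py 528 -48.8 58 0.95
```

```text
t: 23.62
eef_pos: [0.5274, -0.0493, 0.0579]
tool_rot: [0.0, 0.701, 0.713, 0.0]
contact_force: [-0.1, -0.7, -1.9]
gripper_width: 0.117
t 23.62 pos [527.4 -49.3  57.9] jaw yaw 1.03 tilt [ 0.0003 -0.    ] F [-0.1 -0.7 -1.9] w 0.117
az 0.1 shift now [ 0.5  0.6 -0.1] after turn [ 0.5  0.6 -0.1]
```

```bash
python3 -m crank '[{"jaw":0,"x":0,"y":10,"z":0,"ax":0,"ay":0,"az":0},{"jaw":0,"x":0,"y":10,"z":0,"ax":0,"ay":0,"az":0},{"jaw":0,"x":0,"y":10,"z":0,"ax":0,"ay":0,"az":0},{"jaw":0,"x":0,"y":8,"z":0,"ax":0,"ay":0,"az":0},{"jaw":0,"x":0,"y":4,"z":0,"ax":0,"ay":0,"az":0},{"jaw":0,"x":0,"y":0,"z":0,"ax":0,"ay":0,"az":0},{"jaw":0,"x":0,"y":0,"z":0,"ax":0,"ay":0,"az":0}]' ; python3 go.py 578 -47.5 58 0.95
```

```text
t: 24.5
eef_pos: [0.5689, -0.0486, 0.0577]
tool_rot: [-0.0, 0.701, 0.713, -0.0]
contact_force: [0.1, 0.3, -1.5]
gripper_width: 0.122
t 24.5 pos [568.9 -48.6  57.7] jaw yaw 1.02 tilt [-0.0006  0.0001] F [ 0.1  0.3 -1.5] w 0.122
az 0.1 shift now [ 0.9  9.1 -0.3] after turn [ 0.9  9.1 -0.3]
```

```bash
for i in 1 2 ; do python3 -m crank '[{"jaw":0,"x":0,"y":2,"z":0,"ax":0,"ay":0,"az":0},{"jaw":0,"x":0,"y":2,"z":0,"ax":0,"ay":0,"az":0},{"jaw":0,"x":0,"y":0,"z":0,"ax":0,"ay":0,"az":0},{"jaw":0,"x":0,"y":0,"z":0,"ax":0,"ay":0,"az":0}]' >/dev/null; python3 go.py 578 -47.5 58 0.95; done
```

```text
t 25.0 pos [573.3 -48.4  57.8] jaw yaw 1.03 tilt [-0.0001  0.    ] F [ 1.  -0.2 -0.5] w 0.12
az 0.1 shift now [ 0.8  4.8 -0.2] after turn [ 0.8  4.8 -0.2]
t 25.5 pos [577.3 -48.4  57.8] jaw yaw 1.03 tilt [-0.0001  0.    ] F [-0.5 -0.5 -1.7] w 0.121
az 0.1 shift now [ 0.8  0.7 -0.2] after turn [ 0.8  0.7 -0.2]
```

```bash
for i in 1 2 3; do python3 -m crank '[{"jaw":0,"x":0,"y":1.5,"z":0,"ax":0,"ay":0,"az":0},{"jaw":0,"x":0,"y":0,"z":0,"ax":0,"ay":0,"az":0},{"jaw":0,"x":0,"y":0,"z":0,"ax":0,"ay":0,"az":0}]' >/dev/null; python3 go.py 578 -47.5 58 0.95;python3 -c "
from h import *
print('T',readout.get_obs()['torque'].round(2))"; done
```

```text
t 25.88 pos [578.8 -48.3  57.7] jaw yaw 1.03 tilt [-0.0001  0.    ] F [-0.3 -1.4 -1.2] w 0.122
az 0.1 shift now [ 0.8 -0.7 -0.3] after turn [ 0.8 -0.7 -0.3]
T [-0.07  0.04  0.06]
t 26.25 pos [580.3 -48.3  57.8] jaw yaw 1.03 tilt [-0.  0.] F [-1.3 -0.3 -1. ] w 0.121
az 0.1 shift now [ 0.8 -2.3 -0.2] after turn [ 0.8 -2.3 -0.2]
T [-0.   -0.02 -0.  ]
t 26.62 pos [581.8 -48.3  57.8] jaw yaw 1.03 tilt [-0.0001  0.    ] F [ 0.5  0.4 -2.2] w 0.119
az 0.1 shift now [ 0.8 -3.8 -0.2] after turn [ 0.8 -3.8 -0.2]
T [-0.05 -0.01 -0.01]
```

```bash
python3 -c "
from h import *
a=snap('top','top5')[0]; b=snap('side','side5')[0]
cv2.imwrite('pics/crop6.png',np.hstack([cv2.resize(a[130:235,295:372],(390,532),interpolation=2),cv2.resize(b[150:260,295:405],(400,532),interpolation=2)])[:,:,::-1])"
```

```text
(no output)
```

View pics/crop6.png

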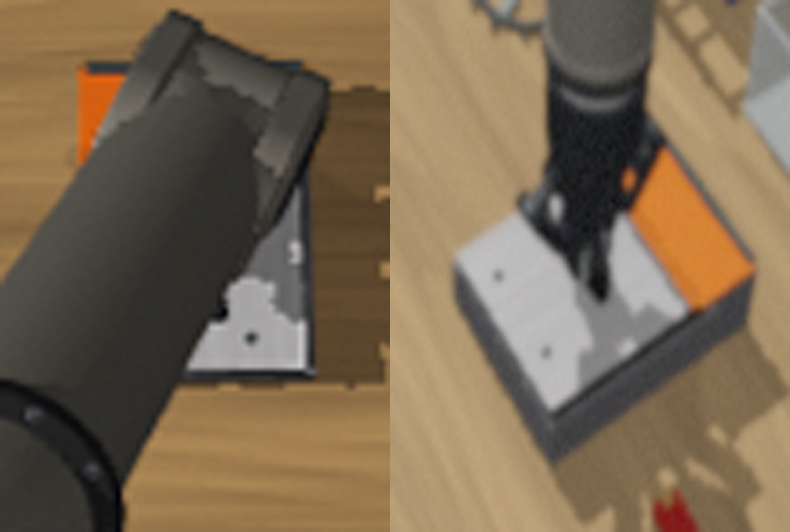

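The lid is under the closed flap and nearly flush at the front (9th picture), but has not yet met the stops. I'll continue in 1 mm steps.

```bash
for i in 1 2 3; do python3 -m crank '[{"jaw":0,"x":0,"y":1,"z":0,"ax":0,"ay":0,"az":0},{"jaw":0,"x":0,"y":0,"z":0,"ax":0,"ay":0,"az":0},{"jaw":0,"x":0,"y":0,"z":0,"ax":0,"ay":0,"az":0}]' >/dev/null; python3 go.py 578 -47.5 58 0.95;python3 -c "
from h import *
print('T',readout.get_obs()['torque'].round(2))"; done
```

```text
t 27.1 pos [582.7 -48.3  57.8] jaw yaw 1.03 tilt [-0.0003  0.0001] F [-0.4  0.2 -1. ] w 0.126
az 0.1 shift now [ 0.9 -4.6 -0.2] after turn [ 0.9 -4.6 -0.2]
T [-0.04  0.2   0.04]
t 27.48 pos [583.1 -48.4  57.6] jaw yaw 1.02 tilt [-0.0013 -0.    ] F [-4.6 -1.6  0.2] w 0.121
az 0.1 shift now [ 1.  -5.1 -0.4] after turn [ 1.  -5.1 -0.4]
T [-0.18  0.83  0.23]
t 27.85 pos [583.4 -48.6  57.5] jaw yaw 1.02 tilt [-0.0026 -0.0001] F [-6.9 -1.5  2.2] w 0.122
az 0.1 shift now [ 1.2 -5.4 -0.5] after turn [ 1.2 -5.4 -0.5]
T [-0.21  1.25  0.32]
```

Contact at x≈583, and the +z moment says the +y cheek touches first. I'll turn the lid slightly (counter-clockwise) until both cheeks share the load.

```bash
for i in 1 2 3; do python3 -m crank '[{"jaw":0,"x":0,"y":0.4,"z":0,"ax":0,"ay":0,"az":-0.4},{"jaw":0,"x":0,"y":0,"z":0,"ax":0,"ay":0,"az":0},{"jaw":0,"x":0,"y":0,"z":0,"ax":0,"ay":0,"az":0}]' >/dev/null; python3 go.py 583 -48.3 58 1.5;python3 -c "
from h import *
print('T',readout.get_obs()['torque'].round(2))"; done
```

```text
t 28.23 pos [583.8 -49.   57.5] jaw yaw 1.4 tilt [-0.0024 -0.0005] F [-6.6 -2.4  1.4] w 0.124
az -0.1 shift now [ 0.7 -0.8 -0.5] after turn [ 0.7 -0.8 -0.5]
T [-0.35  1.17  0.33]
t 28.6 pos [584.2 -49.4  57.6] jaw yaw 1.78 tilt [-0.0023 -0.0009] F [-6.2 -2.9  1.3] w 0.124
az 0.3 shift now [ 1.1 -1.2 -0.4] after turn [ 1.1 -1.2 -0.4]
T [-0.58  1.26  0.26]
t 28.98 pos [584.6 -49.6  57.5] jaw yaw 2.16 tilt [-0.0023 -0.0012] F [-6.  -3.7  0. ] w 0.124
az 0.7 shift now [ 1.3 -1.6 -0.5] after turn [ 1.3 -1.6 -0.5]
T [-0.68  1.17  0.18]
```

```bash
python3 -m crank '[{"jaw":0,"x":0,"y":-3,"z":0,"ax":0,"ay":0,"az":1.0},{"jaw":0,"x":0,"y":0,"z":0,"ax":0,"ay":0,"az":0},{"jaw":0,"x":0,"y":0,"z":0,"ax":0,"ay":0,"az":0}]' >/dev/null; python3 go.py 583 -48.3 58 1.0; python3 - <<'E'
from edg import *
o=readout.get_obs()
snap('top','top6'); snap('side','side6')
Z=.0513
X,Y,_=o['eef_pos']
g=lambda i:i.astype(np.float32).mean(2)
f=lambda im: im[...,0].astype(np.float32)-im[...,2]
for n in('top','side'):
  for k in('6',):
    i=load(n+k)[0]
    if n=='top':
        line(n,f(i),(.503,-.123,.04),(.60,-.123,.04),(0,1,0),.008,'rim -y outer R-B',th=5)
        line(n,g(i),(X-.078,Y-.070,Z),(X-.04,Y-.070,Z),(0,1,0),.006,'lid -y',th=8)
        line(n,g(i),(X-.08,Y-.01,Z),(X-.08,Y-.066,Z),(1,0,0),.006,'lid -x',th=8)
        line(n,f(i),(.50,-.05,.04),(.50,-.11,.04),(1,0,0),.008,'rim -x outer R-B',th=5)
    else:
        line(n,f(i),(.505,.028,.04),(.56,.028,.04),(0,1,0),.01,'rim +y outer R-B',th=5)
        line(n,g(i),(X-.078,Y+.070,Z),(X-.02,Y+.070,Z),(0,1,0),.008,'lid +y',th=8)
        line(n,g(i),(X-.078,Y-.070,Z),(X+.045,Y-.070,Z),(0,1,0),.006,'lid -y',th=8)
        line(n,g(i),(X-.08,Y+.066,Z),(X-.08,Y-.066,Z),(1,0,0),.006,'lid -x',th=8)
        line(n,f(i),(.634,-.07,.061),(.634,-.115,.061),(1,0,0),.012,'lip',th=5)
a=load('top6')[0]; b=load('side6')[0]
cv2.imwrite('pics/crop7.png',np.hstack([cv2.resize(a[165:215,320:365],(400,444),interpolation=2),cv2.resize(b[190:250,305:365],(400,444),interpolation=2)])[:,:,::-1])
E
```

```text
t 29.35 pos [583.1 -48.3  57.8] jaw yaw 1.24 tilt [ 0.0001 -0.0002] F [-2.4 -1.5 -1.1] w 0.121
az 0.2 shift now [ 0.  -0.1 -0.2] after turn [ 0.  -0.1 -0.2]
top rim -y outer R-B 35 [ 540.7 -124.8] dir -0.48 rms 0.14
top lid -y 36 [ 519.4 -117.4] dir -0.53 rms 0.28
top lid -x 40 [505.4 -88.2] dir 94.09 rms 0.81
top rim -x outer R-B 36 [495.8 -80.7] dir 89.95 rms 0.25
side rim +y outer R-B 33 [525.3  33.5] dir 2.15 rms 0.37
side lid +y 39 [530.9  25.6] dir 1.2 rms 0.46
side lid -y 35 [ 568.1 -115.6] dir 1.58 rms 0.3
side lid -x 35 [503.1 -53.7] dir 91.48 rms 0.3
side lip 40 [635.9 -93.6] dir 89.87 rms 0.35
```

View pics/crop7.png

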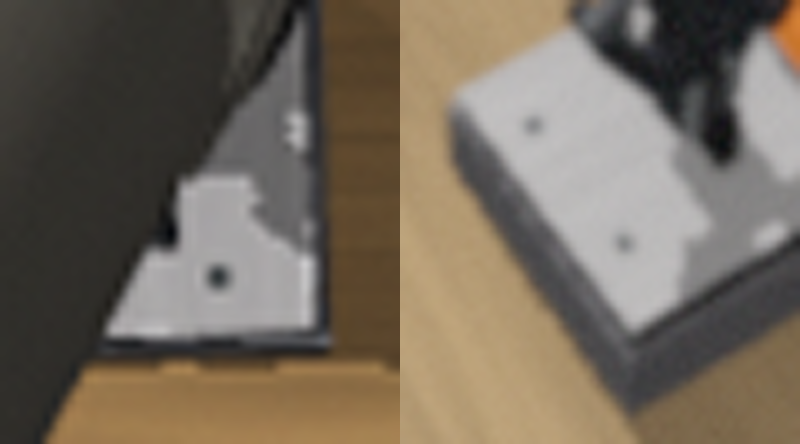

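Crop (10th picture): the gap at the −y side is about 7.5 mm where it should be 5 mm, so the lid sits about 2 mm too far toward +y. That agrees with contact on the +y cheek only. I'll back off, shift over, and push again.

```bash
python3 -m crank '[{"jaw":0,"x":0,"y":-3,"z":0,"ax":0,"ay":0,"az":0},{"jaw":0,"x":-2.2,"y":0,"z":0,"ax":0,"ay":0,"az":0},{"jaw":0,"x":0,"y":1.5,"z":0,"ax":0,"ay":0,"az":0},{"jaw":0,"x":0,"y":1.2,"z":0,"ax":0,"ay":0,"az":0},{"jaw":0,"x":0,"y":0,"z":0,"ax":0,"ay":0,"az":0},{"jaw":0,"x":0,"y":0,"z":0,"ax":0,"ay":0,"az":0}]' >/dev/null; python3 go.py 583 -50.5 58 1.0;python3 -c "
from h import *
print('T',readout.get_obs()['torque'].round(2))"
for i in 1 2 3; do python3 -m crank '[{"jaw":0,"x":0,"y":0.8,"z":0,"ax":0,"ay":0,"az":0},{"jaw":0,"x":0,"y":0,"z":0,"ax":0,"ay":0,"az":0},{"jaw":0,"x":0,"y":0,"z":0,"ax":0,"ay":0,"az":0}]' >/dev/null; python3 go.py 583 -50.5 58 1.0;python3 -c "
from h import *
print('T',readout.get_obs()['torque'].round(2))"; done
```

```text
t 30.2 pos [582.9 -50.4  57.8] jaw yaw 1.23 tilt [0.0002 0.0001] F [ 0.2 -0.3 -0.8] w 0.122
az 0.2 shift now [-0.1  0.1 -0.2] after turn [-0.1  0.1 -0.2]
T [ 0.05 -0.02 -0.02]
t 30.57 pos [583.2 -50.5  57.7] jaw yaw 1.24 tilt [-0.0006  0.0001] F [-1.7  0.2  0.3] w 0.12
az 0.2 shift now [-0.  -0.2 -0.3] after turn [-0.  -0.2 -0.3]
T [-0.02  0.35  0.11]
t 30.95 pos [583.7 -50.6  57.6] jaw yaw 1.23 tilt [-0.0012  0.    ] F [-4.  -1.4 -0. ] w 0.12
az 0.2 shift now [ 0.1 -0.7 -0.4] after turn [ 0.1 -0.7 -0.4]
T [-0.16  0.85  0.26]
t 31.32 pos [584.2 -50.7  57.5] jaw yaw 1.23 tilt [-0.0019 -0.0001] F [-6.  -1.2  0.6] w 0.122
az 0.2 shift now [ 0.2 -1.2 -0.5] after turn [ 0.2 -1.2 -0.5]
T [-0.14  1.15  0.32]
```

```bash
python3 -m crank '[{"jaw":0,"x":0,"y":-4,"z":0,"ax":0,"ay":0,"az":0},{"jaw":0,"x":-1.5,"y":0,"z":0,"ax":0,"ay":0,"az":0},{"jaw":0,"x":0,"y":2,"z":0,"ax":0,"ay":0,"az":0},{"jaw":0,"x":0,"y":1.5,"z":0,"ax":0,"ay":0,"az":0},{"jaw":0,"x":0,"y":0,"z":0,"ax":0,"ay":0,"az":0},{"jaw":0,"x":0,"y":0,"z":0,"ax":0,"ay":0,"az":0}]' >/dev/null; python3 go.py 583 -50.5 58 1.0;python3 -c "
from h import *
print('T',readout.get_obs()['torque'].round(2))
from edg import *
o=readout.get_obs(); X,Y,_=o['eef_pos']; Z=.0513
g=lambda i:i.astype(np.float32).mean(2)
f=lambda im: im[...,0].astype(np.float32)-im[...,2]
a=snap('top','top7')[0]; b=snap('side','side7')[0]
for h in (.006,.009):
  line('top',f(a),(.505,-.1245,.04),(.60,-.1245,.04),(0,1,0),.006,'rim -y outer',th=5)
  line('top',g(a),(X-.078,Y-.068,Z),(X-.04,Y-.068,Z),(0,1,0),h,'lid -y',th=8)
  line('side',g(b),(X-.078,Y-.068,Z),(X+.045,Y-.068,Z),(0,1,0),h,'lid -y',th=8)
  line('side',g(b),(X-.078,Y+.072,Z),(X-.02,Y+.072,Z),(0,1,0),h,'lid +y',th=8)
  line('side',f(b),(.51,-.12,0.0),(.69,-.12,0.0),(0,1,0),.012,'box -y foot',th=5)
  line('side',f(b),(.50,.02,0.0),(.50,-.115,0.0),(1,0,0),.012,'box -x foot',th=5)
"
```

```text
t 32.08 pos [585.1 -51.7  57.8] jaw yaw 1.26 tilt [0.0006 0.0001] F [ 0.5  2.  -1.3] w 0.124
az 0.3 shift now [ 1.3 -2.1 -0.2] after turn [ 1.2 -2.1 -0.2]
T [ 0.36 -0.17  0.17]
top rim -y outer 36 [ 545.2 -125. ] dir -0.81 rms 0.17
top lid -y 38 [ 520.8 -120.5] dir -0.92 rms 0.16
side lid -y 37 [ 582.2 -117.9] dir 1.29 rms 0.39
side lid +y 13 [521.4  21.6] dir 2.27 rms 0.39
side box -y foot 38 [ 601.7 -119. ] dir 0.67 rms 0.48
side box -x foot 34 [501.9 -46.2] dir 89.92 rms 0.29
top rim -y outer 36 [ 545.2 -125. ] dir -0.81 rms 0.17
top lid -y 40 [ 526.7 -121. ] dir -0.94 rms 0.18
side lid -y 36 [ 575.7 -118.1] dir 1.35 rms 0.4
side lid +y 33 [536.2  22.6] dir 2.39 rms 0.33
side box -y foot 38 [ 601.7 -119. ] dir 0.67 rms 0.48
side box -x foot 34 [501.9 -46.2] dir 89.92 rms 0.29
```

```bash
python3 - <<'E'
from edg import *
o=readout.get_obs(); X,Y,_=o['eef_pos']; Z=.0513
g=lambda i:i.astype(np.float32).mean(2)
f=lambda im: im[...,0].astype(np.float32)-im[...,2]
print(X,Y)
for k,X,Y in(('5',.5818,-.0483),('6',.5831,-.0483),('7',.5851,-.0517)):
    b,d=load('side'+k); a,da=load('top'+k); print(k,X-.08)
    line('side',g(b),(X-.08,Y+.060,Z),(X-.08,Y-.066,Z),(1,0,0),.007,'lid -x',th=8)
    line('top',g(a),(X-.08,Y-.015,Z),(X-.08,Y-.066,Z),(1,0,0),.007,'lid -x',th=8)
    P=cloud('side',d); h=cv2.cvtColor(b,cv2.COLOR_RGB2HSV)
    for lo,hi in((.632,.645),(.648,.662),(.665,.68)):
        m=(P[...,0]>lo)&(P[...,0]<hi)&(P[...,1]<-.07)&(P[...,1]>-.115)&(h[...,1]>170)
        print('flap z',lo,m.sum(),(1000*P[m][:,2]).mean().round(1),end=' ')
    print()
b,d=load('side0'); P=cloud('side',d); h=cv2.cvtColor(b,cv2.COLOR_RGB2HSV)
for lo,hi in((.632,.645),(.648,.662),(.665,.68)):
        m=(P[...,0]>lo)&(P[...,0]<hi)&(P[...,1]<-.07)&(P[...,1]>-.115)&(h[...,1]>170)
        print('flap z pic0',lo,m.sum(),(1000*P[m][:,2]).mean().round(1),end=' ')
a=load('top7')[0]; b=load('side7')[0]
cv2.imwrite('pics/crop8.png',np.hstack([cv2.resize(a[140:215,305:365],(400,500),interpolation=2),cv2.resize(b[180:250,310:380],(400,500),interpolation=2)])[:,:,::-1])
E
```

```text
0.5850567276360258 -0.05173091115406615
5 0.5018
side lid -x 35 [501.5 -51.9] dir 91.55 rms 0.35
top lid -x 40 [504. -85.] dir 89.61 rms 0.06
flap z 0.632 21 61.5 flap z 0.648 59 58.6 flap z 0.665 60 58.6 
6 0.5031
side lid -x 37 [503.3 -57.7] dir 91.69 rms 0.42
top lid -x 33 [506.2 -95.3] dir 95.12 rms 0.59
flap z 0.632 23 61.1 flap z 0.648 59 58.5 flap z 0.665 59 58.8 
7 0.5051
side lid -x 40 [505.3 -54.7] dir 91.43 rms 0.28
top lid -x 40 [507.3 -92.9] dir 89.64 rms 0.07
flap z 0.632 25 62.1 flap z 0.648 58 58.9 flap z 0.665 59 58.6 
flap z pic0 0.632 39 62.1 flap z pic0 0.648 55 58.7 flap z pic0 0.665 61 58.9
```

View pics/crop8.png

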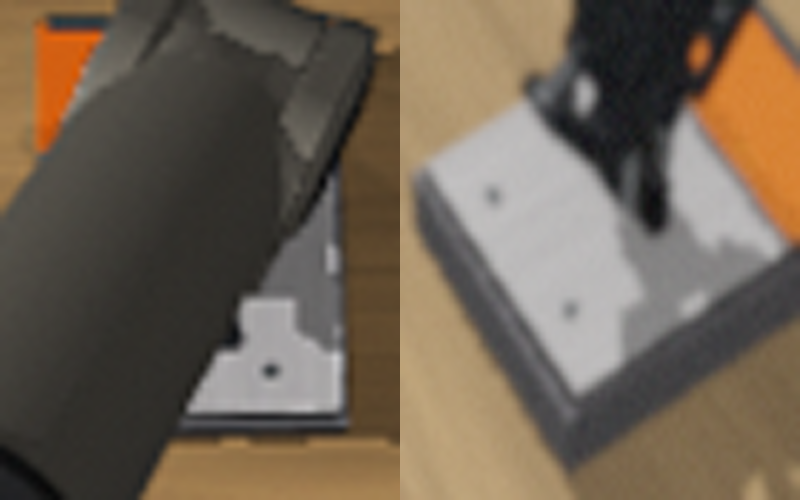

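Last picture (11th): the lid is under a closed flap. The flap height is unchanged from the first picture at 58.6–62 mm. At y=−51.7 the lid slipped about 2 mm past the stop line, with only side contact on the −y cheek. So the cheeks stand about one lid width apart, and the earlier x contact at 583 (flush with the front) was the real stop. I'll back off, re-centre, and push gently again.

```bash
python3 -m crank '[{"jaw":0,"x":0,"y":-5,"z":0,"ax":0,"ay":0,"az":0},{"jaw":0,"x":1.3,"y":0,"z":0,"ax":0,"ay":0,"az":0.15},{"jaw":0,"x":0,"y":1.5,"z":0,"ax":0,"ay":0,"az":0},{"jaw":0,"x":0,"y":0,"z":0,"ax":0,"ay":0,"az":0},{"jaw":0,"x":0,"y":0,"z":0,"ax":0,"ay":0,"az":0}]' >/dev/null; python3 go.py 583 -50.6 58 1.1
for i in 1 2 3; do python3 -m crank '[{"jaw":0,"x":0,"y":0.8,"z":0,"ax":0,"ay":0,"az":0},{"jaw":0,"x":0,"y":0,"z":0,"ax":0,"ay":0,"az":0},{"jaw":0,"x":0,"y":0,"z":0,"ax":0,"ay":0,"az":0}]' >/dev/null; python3 go.py 583 -50.6 58 1.1;python3 -c "
from h import *
print('T',readout.get_obs()['torque'].round(2))"; done
```

```text
t 32.8 pos [581.2 -50.8  57.8] jaw yaw 1.07 tilt [-0.     -0.0001] F [-0.2  0.2 -2.1] w 0.12
az -0.0 shift now [ 0.2  1.8 -0.2] after turn [ 0.2  1.8 -0.2]
t 33.17 pos [581.9 -50.8  57.8] jaw yaw 1.08 tilt [-0.0001 -0.    ] F [-0.2 -0.3 -0.5] w 0.118
az -0.0 shift now [ 0.2  1.1 -0.2] after turn [ 0.2  1.1 -0.2]
T [-0.06 -0.01  0.01]
t 33.55 pos [582.7 -50.7  57.8] jaw yaw 1.08 tilt [-0.  0.] F [-0.5  0.5 -1.8] w 0.125
az -0.0 shift now [ 0.1  0.3 -0.2] after turn [ 0.1  0.3 -0.2]
T [-0.01  0.03  0.01]
t 33.92 pos [583.2 -50.7  57.7] jaw yaw 1.09 tilt [-0.0006  0.    ] F [-1.8 -0.3 -0.4] w 0.117
az -0.0 shift now [ 0.1 -0.2 -0.3] after turn [ 0.1 -0.2 -0.3]
T [-0.07  0.34  0.13]
```

A useful squareness check: touch the −y cheek's end the same way and compare the contact x.

```bash
python3 -m crank '[{"jaw":0,"x":0,"y":-4,"z":0,"ax":0,"ay":0,"az":0},{"jaw":0,"x":-2.2,"y":0,"z":0,"ax":0,"ay":0,"az":0},{"jaw":0,"x":0,"y":2,"z":0,"ax":0,"ay":0,"az":0},{"jaw":0,"x":0,"y":0,"z":0,"ax":0,"ay":0,"az":0},{"jaw":0,"x":0,"y":0,"z":0,"ax":0,"ay":0,"az":0}]' >/dev/null; python3 go.py 583 -50.6 58 1.1
for i in 1 2 3 4; do python3 -m crank '[{"jaw":0,"x":0,"y":0.8,"z":0,"ax":0,"ay":0,"az":0},{"jaw":0,"x":0,"y":0,"z":0,"ax":0,"ay":0,"az":0},{"jaw":0,"x":0,"y":0,"z":0,"ax":0,"ay":0,"az":0}]' >/dev/null; python3 go.py 583 -50.6 58 1.1;python3 -c "
from h import *
print('T',readout.get_obs()['torque'].round(2))"; done
```

```text
t 34.55 pos [581.6 -53.1  57.8] jaw yaw 1.07 tilt [-0.     -0.0001] F [ 0.  -1.   0.1] w 0.119
az -0.0 shift now [ 2.4  1.5 -0.2] after turn [ 2.4  1.5 -0.2]
t 34.92 pos [581.9 -52.9  57.7] jaw yaw 1.06 tilt [-0.0009  0.0002] F [-3.7  0.1 -0.6] w 0.121
az -0.0 shift now [ 2.3  1.1 -0.3] after turn [ 2.3  1.1 -0.3]
T [-0.1   0.72 -0.17]
t 35.3 pos [582.2 -52.8  57.5] jaw yaw 1.06 tilt [-0.002   0.0005] F [-5.1  0.7  1.7] w 0.119
az -0.0 shift now [ 2.2  0.8 -0.5] after turn [ 2.2  0.8 -0.5]
T [-0.12  1.04 -0.34]
t 35.67 pos [582.4 -52.7  57.4] jaw yaw 1.05 tilt [-0.003   0.0009] F [-6.9  0.9  2.7] w 0.123
az -0.1 shift now [ 2.1  0.6 -0.6] after turn [ 2.1  0.6 -0.6]
T [-0.06  1.3  -0.37]
t 36.05 pos [582.6 -52.6  57.3] jaw yaw 1.03 tilt [-0.0042  0.0013] F [-8.8  1.1  3.5] w 0.125
az -0.1 shift now [ 2.   0.4 -0.7] after turn [ 2.   0.4 -0.7]
T [-0.01  1.61 -0.44]
```

The −y cheek touches at x≈581.6 and the +y cheek at x≈582.9, a difference of about 1.3 mm over 140 mm. So the lid is turned about 0.5° too far, and box yaw is about 0.55°. I'll correct this and push home.

```bash
python3 -m crank '[{"jaw":0,"x":0,"y":-5,"z":0,"ax":0,"ay":0,"az":0},{"jaw":0,"x":2.9,"y":0,"z":0,"ax":0,"ay":0,"az":0.5},{"jaw":0,"x":0,"y":1,"z":0,"ax":0,"ay":0,"az":0},{"jaw":0,"x":0,"y":0,"z":0,"ax":0,"ay":0,"az":0},{"jaw":0,"x":0,"y":0,"z":0,"ax":0,"ay":0,"az":0}]' >/dev/null; python3 go.py 582.3 -49.9 58 0.55
for i in 1 2 ; do python3 -m crank '[{"jaw":0,"x":0,"y":0.8,"z":0,"ax":0,"ay":0,"az":0},{"jaw":0,"x":0,"y":0,"z":0,"ax":0,"ay":0,"az":0},{"jaw":0,"x":0,"y":0,"z":0,"ax":0,"ay":0,"az":0}]' >/dev/null; python3 go.py 582.3 -49.9 58 0.55;python3 -c "
from h import *
print('T',readout.get_obs()['torque'].round(2))"; done
```

```text
t 36.67 pos [581.  -50.1  57.8] jaw yaw 0.59 tilt [ 0.0003 -0.0001] F [-0.1  0.5 -2.1] w 0.122
az 0.0 shift now [ 0.2  1.3 -0.2] after turn [ 0.2  1.3 -0.2]
t 37.05 pos [581.5 -50.1  57.8] jaw yaw 0.58 tilt [-0. -0.] F [ 0.1 -0.7 -1.2] w 0.121
az 0.0 shift now [ 0.2  0.8 -0.2] after turn [ 0.2  0.8 -0.2]
T [ 0.02 -0.04 -0.02]
t 37.42 pos [582.2 -50.   57.7] jaw yaw 0.58 tilt [-0.0002  0.    ] F [ 0.7 -0.2 -1.7] w 0.119
az 0.0 shift now [ 0.1  0.1 -0.3] after turn [ 0.1  0.1 -0.3]
T [-0.08  0.13  0.08]
```

```bash
for i in 1 2 ; do python3 -m crank '[{"jaw":0,"x":0,"y":0.5,"z":0,"ax":0,"ay":0,"az":0},{"jaw":0,"x":0,"y":0,"z":0,"ax":0,"ay":0,"az":0},{"jaw":0,"x":0,"y":0,"z":0,"ax":0,"ay":0,"az":0}]' >/dev/null; python3 go.py 582.3 -49.9 58 0.55;python3 -c "
from h import *
print('T',readout.get_obs()['torque'].round(2))"; done
```

```text
t 37.8 pos [582.6 -50.1  57.7] jaw yaw 0.58 tilt [-0.0005  0.    ] F [-2.3  0.2 -1.1] w 0.121
az 0.0 shift now [ 0.2 -0.3 -0.3] after turn [ 0.2 -0.3 -0.3]
T [-0.04  0.38  0.08]
t 38.17 pos [583.6 -50.3  57.9] jaw yaw 0.56 tilt [ 0.0007 -0.0003] F [ 0.3 -0.8 -0.7] w 0.124
az 0.0 shift now [ 0.4 -1.3 -0.1] after turn [ 0.4 -1.3 -0.1]
T [-0.3   0.14 -0.04]
```

```bash
python3 -m crank '[{"jaw":0,"x":0,"y":-4,"z":0,"ax":0,"ay":0,"az":0},{"jaw":0,"x":0.7,"y":0,"z":0,"ax":0,"ay":0,"az":0},{"jaw":0,"x":0,"y":2.3,"z":0,"ax":0,"ay":0,"az":0},{"jaw":0,"x":0,"y":0,"z":0,"ax":0,"ay":0,"az":0},{"jaw":0,"x":0,"y":0,"z":0,"ax":0,"ay":0,"az":0}]' >/dev/null; python3 go.py 582.3 -49.5 58 0.55
for i in 1 2 ; do python3 -m crank '[{"jaw":0,"x":0,"y":0.5,"z":0,"ax":0,"ay":0,"az":0},{"jaw":0,"x":0,"y":0,"z":0,"ax":0,"ay":0,"az":0},{"jaw":0,"x":0,"y":0,"z":0,"ax":0,"ay":0,"az":0}]' >/dev/null; python3 go.py 582.3 -49.5 58 0.55;python3 -c "
from h import *
print('T',readout.get_obs()['torque'].round(2))"; done
```

```text
t 38.8 pos [581.8 -49.3  57.8] jaw yaw 0.58 tilt [0.0001 0.    ] F [ 1.   0.1 -1.7] w 0.118
az 0.0 shift now [-0.2  0.5 -0.2] after turn [-0.2  0.5 -0.2]
t 39.17 pos [582.  -49.4  57.8] jaw yaw 0.58 tilt [-0.0002  0.    ] F [-0.4 -0.2 -0.6] w 0.122
az 0.0 shift now [-0.1  0.3 -0.2] after turn [-0.1  0.3 -0.2]
T [0.01 0.1  0.01]
t 39.55 pos [582.3 -49.4  57.7] jaw yaw 0.58 tilt [-0.0006  0.    ] F [-2.  -0.5 -1.5] w 0.118
az 0.0 shift now [-0.1 -0.  -0.3] after turn [-0.1 -0.  -0.3]
T [-0.03  0.32  0.09]
```

```bash
python3 -m crank '[{"jaw":0,"x":0,"y":0.2,"z":1,"ax":0,"ay":0,"az":0},{"jaw":0,"x":0,"y":0,"z":1.5,"ax":0,"ay":0,"az":0},{"jaw":0,"x":0,"y":0,"z":1.5,"ax":0,"ay":0,"az":0},{"jaw":0,"x":0,"y":0,"z":0,"ax":0,"ay":0,"az":0},{"jaw":0,"x":0,"y":0,"z":0,"ax":0,"ay":0,"az":0}]' >/dev/null; python3 go.py 582.3 -49.5 50.5 0.55
for i in 1 2 ; do python3 -m crank '[{"jaw":0,"x":0,"y":0,"z":1.5,"ax":0,"ay":0,"az":0},{"jaw":0,"x":0,"y":0,"z":1.5,"ax":0,"ay":0,"az":0},{"jaw":0,"x":0,"y":0,"z":0,"ax":0,"ay":0,"az":0},{"jaw":0,"x":0,"y":0,"z":0,"ax":0,"ay":0,"az":0}]' >/dev/null; python3 go.py 582.3 -49.5 50.5 0.55;python3 -c "
from h import *
print('T',readout.get_obs()['torque'].round(2))"; done
```

```text
t 40.17 pos [582.6 -49.3  53.9] jaw yaw 0.59 tilt [-0.0005  0.0003] F [-4.6  0.3  4.8] w 0.125
az 0.0 shift now [-0.2 -0.3  3.4] after turn [-0.2 -0.3  3.4]
t 40.67 pos [582.6 -49.3  51.2] jaw yaw 0.57 tilt [-0.0004  0.0006] F [-6.3 -0.2  8.8] w 0.119
az 0.0 shift now [-0.2 -0.3  0.7] after turn [-0.2 -0.3  0.7]
T [0.13 1.29 0.19]
t 41.17 pos [582.6 -49.3  50.4] jaw yaw 0.56 tilt [-0.0003  0.0025] F [-13.2   2.8  32.3] w 0.116
az 0.0 shift now [-0.2 -0.3 -0.1] after turn [-0.2 -0.3 -0.1]
T [0.5  2.98 0.19]
```

The lid is at rim height (underside about 40 mm) with 32 N. I'll ease to about 20–25 N and check the flap, lid position and bystanders.

```bash
python3 -m crank '[{"jaw":0,"x":0,"y":0,"z":-0.5,"ax":0,"ay":0,"az":0},{"jaw":0,"x":0,"y":0,"z":0,"ax":0,"ay":0,"az":0},{"jaw":0,"x":0,"y":0,"z":0,"ax":0,"ay":0,"az":0}]' >/dev/null; python3 go.py 582.3 -49.5 50.5 0.55; python3 - <<'E'
from edg import *
a,da=snap('top','top9'); b,d=snap('side','side9')
P=cloud('side',d); h=cv2.cvtColor(b,cv2.COLOR_RGB2HSV)
for lo,hi in((.632,.645),(.648,.662),(.665,.68)):
    m=(P[...,0]>lo)&(P[...,0]<hi)&(P[...,1]<-.07)&(P[...,1]>-.115)&(h[...,1]>170); print('flap z',lo,m.sum(),(1000*P[m][:,2]).mean().round(1))
# lid plane from side depth (expect top at 44)
m=(P[...,0]>.508)&(P[...,0]<.63)&(P[...,1]<.015)&(P[...,1]>-.114)&(P[...,2]>.03)&(P[...,2]<.055)&(h[...,1]<60)&(h[...,2]>90)
Q=P[m]; A=np.c_[Q[:,:2]-[.5823,-.0495],np.ones(len(Q))]; c,*_=np.linalg.lstsq(A,Q[:,2],rcond=None); print('lid top z',c[2]*1000,'slopes deg',np.degrees(c[:2]),m.sum())
b0=load('side0')[0]; df=np.abs(b.astype(int)-b0).sum(2)>90
print('changed px by region (side)', {k:int(df[y0:y1,x0:x1].sum()) for k,(x0,y0,x1,y1) in dict(jar=(412,220,442,250),lever=(395,268,425,302),red=(362,248,390,280),purp1=(285,280,318,300),purp2=(308,315,338,345),drv=(420,270,490,312),can=(430,305,478,360)).items()})
a0=load('top0')[0]; df=np.abs(a.astype(int)-a0).sum(2)>90
print('changed px (top)', {k:int(df[y0:y1,x0:x1].sum()) for k,(x0,y0,x1,y1) in dict(jar=(378,125,402,150),lever=(406,160,428,195),red=(373,180,405,195),purp=(365,240,425,270),ring=(230,125,268,162),span=(172,138,220,182),carton=(155,178,182,212),can=(458,168,498,196)).items()})
cv2.imwrite('pics/crop9.png',np.hstack([cv2.resize(a[130:235,295:372],(390,532),interpolation=2),cv2.resize(b[150:260,295:405],(400,532),interpolation=2)])[:,:,::-1])
E
```

```text
t 41.55 pos [582.6 -49.3  50.4] jaw yaw 0.56 tilt [-0.0003  0.0021] F [-12.4   2.   26.7] w 0.124
az 0.0 shift now [-0.2 -0.3 -0.1] after turn [-0.2 -0.3 -0.1]
flap z 0.632 25 61.5
flap z 0.648 57 58.4
flap z 0.665 62 58.9
lid top z 44.832888165671214 slopes deg [0.10113315 0.28909726] 1095
changed px by region (side) {'jar': 0, 'lever': 461, 'red': 392, 'purp1': 0, 'purp2': 0, 'drv': 67, 'can': 378}
changed px (top) {'jar': 0, 'lever': 358, 'red': 254, 'purp': 0, 'ring': 0, 'span': 0, 'carton': 0, 'can': 104}
```

View pics/crop9.png

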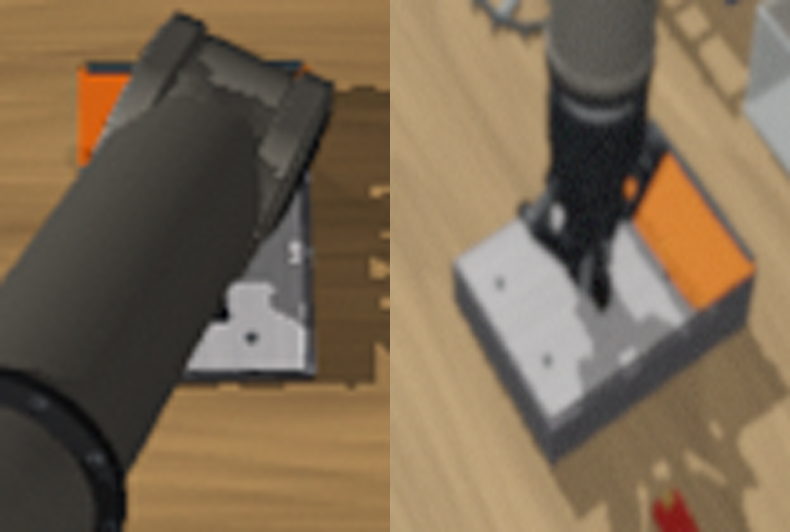

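The final view (12th) shows the lid flat inside the rim and flush, with the flap closed over it. The changed pixels at the lever, red tool and can look like arm shadow, so I'll check their hue centroids and then hand in.

```bash
python3 - <<'E'
from h import *
for k in('0','9'):
    h=cv2.cvtColor(load('side'+k)[0],cv2.COLOR_RGB2HSV); H,S=h[...,0],h[...,1]
    for nm,(x0,y0,x1,y1),m in(('lever',(395,268,425,302),(H>100)&(H<130)&(S>120)),('red',(362,248,390,280),((H<6)|(H>172))&(S>150)),('can',(430,305,478,360),(H>100)&(H<130)&(S>120)),('driver',(420,270,490,312),((H<6)|(H>172))&(S>150))):
        v,u=np.nonzero(m[y0:y1,x0:x1]); print(k,nm,len(u),(u.mean()+x0).round(1),(v.mean()+y0).round(1))
s=readout.get_obs(); print(s['t'],s['contact_force'].round(1),s['gripper_width'])
from station import ticket
print(ticket.hand_in())
E
```

```text
0 lever 94 410.2 284.5
0 red 164 376.4 263.1
0 can 684 449.4 340.0
0 driver 325 440.5 297.7
9 lever 88 410.1 284.5
9 red 176 376.5 263.3
9 can 693 449.3 339.9
9 driver 320 440.5 297.8
41.65 [-12.4   2.7  26.4] 0.12293266721820102
the job is handed in; nothing more can be done
None
```

I packed the multi-tool and the green tin in the rack box. The lid is tucked under the flap, pushed to the stop and pressed down to the rim. I handed in at 41.7 s, still gripping and pressing with about 26 N.

**Last checks**
- **Seal:** the lid's underside stands at about 40 mm, which is rim height, so the seal should be squeezed about 5 mm. Depth readings put the lid's top at 44.8 mm (expected 44) and level within about 0.3°.
- **Flap:** its height is the same as at the start, to within the depth noise (58–62 mm). It was never seen lifted.
- **Other things on the bench:** the lever, red tool, spray can and screwdriver match their starting positions to 0.2 px. The jar, purple tools, chainring, spanner and carton showed no changed pixels.

**What disagreed**
- **Stops:** the cheeks turned out to stand almost exactly one lid width apart. While probing, the centred lid slipped past the stop line twice, by about 1–3 mm, and I backed it out each time. It now rests mainly on the +y cheek, about 1 mm off-centre, not on both cheeks.
- **Squareness:** touching each cheek in turn put the box's yaw at about 0.55°. The grip was at 0.56° at the end, although the camera estimates of that angle had ranged from about −0.2° to 2°.
- **Sideways force:** while pressed down there is also about 12 N of push along x at the wrist, more than the 2–6 N before the lid met the rim.

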